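Isolate the bench router for a cutter change and set out the new cutters

TASK

Make the bench router safe for a cutter change: first swing the red isolator handle to off so that its padlock hole lines up with the hole in the yellow hasp and leave it there, and only then press the spring brake pedal right down to its stop, hold it there for two seconds and let it come up. Next clear every wooden off-cut from the router plate into the blue bin, and once all are in, take the two top-heavy cutter heads from the rack and stand each upright, with its whole foot inside the painted circle of its own colour, let go and standing still. Leave the other things on the bench where they are.

Things in the scene. Friction and masses are not known exactly. Their poses are not given: they have to be found in the camera images.
- isolator (a joint): Angle of the isolator's red handle about its upright axle, rad, growing clockwise seen from above. The start is 0 to 0.45 (on); off is 1.57, where handle and hasp holes line up; the handle can be swung past off up to 1.92. Stiff: it stays where it is left; about 4 N at the grip moves it.
- isolator_pivot (a point): Axle of the isolator handle, on a grey box (140 x 130 x 80 mm high) with a yellow face that lies face up on the bench; the point is 88 mm above the bench, at the underside of the red handle.
- handle_grip (a point): Middle of the upright round red grip post of the handle, 20 mm across, 72 mm out from the axle; the post's free part reaches from 24 mm below this point (top of the handle's flat arm) to 20 mm above it. The point is 122 mm above the bench.
- handle_hole (a point): Centre of the 12 mm padlock hole in the tab at the outer end of the red handle, 103 mm out from the axle, in line with the grip; the tab moves just above the yellow hasp.
- hasp_hole (a point): Centre of the 12 mm padlock hole in the fixed yellow hasp plate that sticks out from one side of the isolator box, 103 mm from the axle.
- pedal (a joint): Angle of the spring brake pedal, rad: 0 up, 0.28 down at its stop. It springs back up when let go. Pressed on the middle of its tread it takes about 4 N to start and 10 N at the stop.
- pedal_pad (a point): Middle of the black rubber tread (70 x 62 mm) on top of the yellow pedal, 100 mm from its hinge; the pedal's free end is raised and faces roughly towards the robot (-x), 70 mm above the bench; this point is about 68 mm above the bench when up and 41 mm when pressed home, so it travels down 27 mm (and hardly sideways).
- bin: Blue open off-cut bin fixed to the bench, 150 (x) x 160 (y) x 70 mm high, walls and floor 5 mm; origin: centre of its underside. Bin and pedal may swap places.
- circle_orange (a point): Centre of the painted circle with the orange rim, 70 mm across, on the top of the aluminium router plate (230 x 250 mm, top 6 mm above the bench).
- circle_blue (a point): Centre of the painted circle with the blue rim, 70 mm across, on the top of the same plate, 124 mm from the other.
- cutter_orange: Loose top-heavy router cutter head, 115 mm tall, about 0.4 kg: a foot 28 mm across and 45 mm high, a dark steel head 54 mm across (45 to 79 mm up) and on top its orange round grip knob 24 mm across (79 to 115 mm up). Origin: centre of the foot's underside; z points up its axis. At the start it hangs in a hole of the rack, foot down, its head resting on the rim; its foot is 10 mm above the bench then. It topples at about 12 degrees of lean.
- cutter_blue: Loose top-heavy router cutter head, 115 mm tall, about 0.4 kg: a foot 28 mm across and 45 mm high, a dark steel head 54 mm across (45 to 79 mm up) and on top its blue round grip knob 24 mm across (79 to 115 mm up). Origin: centre of the foot's underside; z points up its axis. At the start it hangs in a hole of the rack, foot down, its head resting on the rim; its foot is 10 mm above the bench then. It topples at about 12 degrees of lean.
- rack: Fixed wooden cutter rack, 200 (x) x 85 (y) x 55 mm high, origin: centre of its underside; two 35 mm holes right through, 52 mm either side of the middle along x. Either cutter may be in either hole.
- offcut1: Loose dark wood off-cut, 54 (its x) x 32 (its y) x 24 mm high, 35 g, lying flat on the router plate at the start; origin: centre of its underside. Two to four off-cuts are present; an absent one reads None.
- offcut2: Loose dark wood off-cut, 54 (its x) x 32 (its y) x 24 mm high, 35 g, lying flat on the router plate at the start; origin: centre of its underside. Two to four off-cuts are present; an absent one reads None.
- offcut3: Loose dark wood off-cut, 54 (its x) x 32 (its y) x 24 mm high, 35 g, lying flat on the router plate at the start; origin: centre of its underside. Two to four off-cuts are present; an absent one reads None.
- offcut4: Loose dark wood off-cut, 54 (its x) x 32 (its y) x 24 mm high, 35 g, lying flat on the router plate at the start; origin: centre of its underside. Two to four off-cuts are present; an absent one reads None.
- glue: Bystander, leave alone: white glue bottle, 52 mm across, 130 mm tall, standing; origin under its middle.
- tape: Bystander, leave alone: yellow tape measure, 62 x 30 x 55 mm high; origin under its middle.
- sander: Bystander, leave alone: cork sanding block with a red top, 110 x 60 x 30 mm high; origin under its middle.
- pencil: Bystander, leave alone: green carpenter's pencil, 120 mm long, 12 x 9 mm thick; origin under its middle.
- clamp: Bystander, leave alone: bar clamp with dark red jaws, 260 mm long, lying flat; origin under its bar.
- boards: Bystander, leave alone: two stacked sample boards, 240 x 150 x 38 mm; origin under their middle.

How it is judged (in metres and radians):
On the way, in this order (a step that is already met when the one before it is completed fails the run):
1. The isolator handle is at off with its hole over the hasp hole (within 5 mm) (horizontal distance between handle_hole and hasp_hole below 0.005 m), for 0.5 s.
2. The brake pedal is held down at its stop for a second (horizontal distance between handle_hole and hasp_hole below 0.005 m and value of joint pedal above 0.25 rad), for 1 s.
3. Every off-cut is in the bin (x of offcut1 in the frame of bin between -0.075 and 0.075 m and y of offcut1 in the frame of bin between -0.08 and 0.08 m and z of each of offcut1, offcut2, offcut3, offcut4 in the frame of bin below 0.065 m and x of offcut2 in the frame of bin between -0.075 and 0.075 m and y of offcut2 in the frame of bin between -0.08 and 0.08 m and x of offcut3 in the frame of bin between -0.075 and 0.075 m and y of offcut3 in the frame of bin between -0.08 and 0.08 m and x of offcut4 in the frame of bin between -0.075 and 0.075 m and y of offcut4 in the frame of bin between -0.08 and 0.08 m), for 0.2 s.
4. Both cutters stand on their own circles, let go and still (horizontal distance between cutter_orange and circle_orange below 0.021 m and angle between each of cutter_orange, cutter_blue's own z axis and vertical below 0.06 rad and z of cutter_orange in the frame of circle_orange below 0.004 m and linear speed of each of cutter_orange, cutter_blue below 0.03 m/s and contact force between each of cutter_orange, cutter_blue and the fingers below 0.2 N and horizontal distance between cutter_blue and circle_blue below 0.021 m and z of cutter_blue in the frame of circle_blue below 0.004 m), for 0.5 s.
At the end, for the whole second after the job is handed in: The handle's hole is within 5 mm of the hasp hole, the pedal is back up, every off-cut present lies in the bin, and both cutters stand upright (within 3.4 degrees), released and still on the plate, each foot wholly inside the circle of its colour (centres within 21 mm) (all of step 3 and all of step 4 and horizontal distance between handle_hole and hasp_hole below 0.005 m and value of joint pedal below 0.06 rad); the robot touches nothing.
It fails at once if the brake pedal is pressed while the isolator is not off (value of joint pedal above 0.12 rad and horizontal distance between handle_hole and hasp_hole above 0.02 m).
It fails at once if a bystander is moved by more than 40 mm (distance of any of glue, tape, sander, pencil, clamp, boards from where it was at the start of the episode above 0.04 m).
Of offcut1, offcut2, offcut3, offcut4 only 2 to 4 are there at a start; the rules pass over those that are not, and their reading is None.
At some moment in a run one of offcut1, offcut2, offcut3, offcut4 may be knocked a few centimetres aside while the robot is not near it.
It also fails if it takes over 210 s, if anything falls off the work surface, if the arm or the gripper's body presses on something with over 40 N, if the wrist force passes 120 N, or if a joint passes its speed limit or range.

ROBOT

A 6-joint arm with a two-finger parallel gripper is mounted at the origin on the work surface. World frame = base frame: x ahead of the robot, y to its left, z up, the work surface at z = 0. Lengths are in mm, angles in rad, forces in N, time in s.
With the tool pointing down it reaches from about 275 to 875 mm from the base axis. Payload 12.5 kg.
Tool frame: the origin (TCP) lies at the very end of the fingers, on their centre line; the grasp point (between the pads) lies 19 mm behind it; z points along the fingers, y is the line along which they close (so a half turn about z gives the same grasp; the last joint's range is limited). The gripper opens to 85 mm and grips with 20 to 120 N. Pads are 22 mm wide; open, the fingers measure 114 mm over their backs; the gripper's body (76 mm by 85 mm) begins 54 mm behind the grasp point. The pads swing forward as they close: fully open they stand 13 mm farther back than shut.
Start: joints at [-1.229, 0.351, 1.652, -0, 1.139, -0.085], TCP at [227.695, -500.639, 231.29] pointing down, gripper open.
Joint ranges: [-2.75, 2.75], [-0.79, 2.1], [0.01, 2.65], [-1.57, 4.71], [0.07, 3.14], [-2.87, 2.87]. Speed limits (rad/s): [2.22, 2.22, 2.79, 3.14, 3.14, 3.14].

INTERFACE

Orientations are given as a rotation vector (axis times angle).
In Python, from rig import env gives the robot as it stands.
- The arm moves only by the shell command python3 -m inch 'ROWS' [OPENING]. ROWS is JSON, a list that holds one entry, the list of rows, each a list of 6 numbers: the shift along the tool's x, y, z normalised to -1 to 1, where 1 is 0.75 m, then the turn, a rotation vector about the tool's x, y, z normalised to -1 to 1, where 1 is pi rad. In form: [[[tx, ty, tz, wx, wy, wz], ...]]. A call has exactly 10 rows; each row shifts and turns the commanded pose from where the row before left it, along the tool's axes as they then stand; what a row does not reach is not made up. A row lasts 1/10 s, in which the tool goes at most 50 mm and 8.59 degrees, less where a joint would pass 70% of its speed; a pose out of reach is approached as far as the arm can. A call with a number of a shift or a turn outside -1 to 1 is refused whole. A call with a gripper value outside its range is refused whole. OPENING is the opening, from -1 (shut) to 1 (fully open), set as the call begins (- or left out, the last holds). The fingers move at their own pace and stop on an object; the grip force is fixed at half the most. Time passes only in rows, so rows that do not move let the fingers close, or fill a call up. It gives the time, the measured TCP pose, the force, the opening and the grip force at its end, in the units of the state.
- env.state(): the state, without advancing time (a new reading comes with each control period).
- env.snapshot(name): name is "side" or "top" or "wrist"; returns the picture (384x512x3 uint8, blue, green, red); there is no depth.
- env.get_calibration(name): a dict with "fx", "fy", "cx", "cy" (pixels), "rvec" (rotation vector, rad) and "tvec" (3), from world to camera coordinates, as OpenCV has them. Camera axes: x right, y down, z forward; pixel columns grow to the right and rows downward; lengths in mm; the calibration is good to about 2 mm. A picture is of the moment at which its call begins: read the wrist's pose just before it. get_calibration takes no time and is no camera call; for the wrist camera it gives the pose at the moment of the call.
- env.sign_off(): hands the job in; it is judged then, once.
The state is a dict: "t": time; "joint_positions": joint angles; "joint_vel": joint speeds; "joint_efforts": joint torques, N m; "ee_pos": TCP position; "tool_rot": TCP orientation; "force": force on the tool from outside, world axes, zero at the start; "ft_torque": the same for the moment, N m; "opening": finger opening in mm; "grip_force": force on a finger pad.
Only numpy, scipy, OpenCV 4.12 (cv2) and the standard library are available. Lean on these libraries where they do the work, as an engineer would, in place of code of your own. Each camera call takes 0.05 s, during which the arm holds its last target. There are 200 camera calls.

## Working session

There is one attempt and no reset: what is moved stays moved. The work goes in short steps, Python scripts to look and compute and a shell command to move; the robot and the scene stay as the last step left them, time stands still between calls to the robot, and variables do not carry over. Pictures are saved under pics/ and viewed, at most 14 in all, crops included, and the job is handed in when it is done.

```bash
ls; mkdir -p pics
cat > h.py <<'E'
import numpy as np, cv2, os
from rig import env
def snap(n,f):
    c=env.get_calibration(n); im=env.snapshot(n); im=np.asarray(im); cv2.imwrite('pics/'+f+'.png',im); return im,c
def ray(c,u,v,z):
    R=cv2.Rodrigues(np.array(c['rvec'],float))[0]; t=np.array(c['tvec'],float).ravel()
    o=-R.T@t; d=R.T@np.array([(u-c['cx'])/c['fx'],(v-c['cy'])/c['fy'],1.])
    return o+d*(z-o[2])/d[2]
def proj(c,p):
    K=np.array([[c['fx'],0,c['cx']],[0,c['fy'],c['cy']],[0,0,1.]])
    return cv2.projectPoints(np.array([p],float),np.array(c['rvec'],float),np.array(c['tvec'],float),K,None)[0].ravel()
E
python3 - <<'E'
from h import *
for n in('top','side'):
    im,c=snap(n,n+'0'); print(n,c)
s=env.state(); print(s)
E
```

```text
pics
top {'fx': 392.85365474714627, 'fy': 392.85365474714627, 'cx': 251.43903684894136, 'cy': 193.0915040035783, 'rvec': array([ 2.10253167, -2.16079532,  0.20293716]), 'tvec': array([   9.13315775,  571.15362625, 1158.29200695])}
side {'fx': 485.2475838270033, 'fy': 485.2475838270033, 'cx': 252.36947519730685, 'cy': 193.47663126740923, 'rvec': array([ 2.33066526, -0.48544299,  0.21457133]), 'tvec': array([-511.41109069,  218.45009494, 1356.41468397])}
{'t': 0.1, 'joint_positions': array([-1.22862756e+00,  3.51178967e-01,  1.65237506e+00, -1.43988148e-05,
        1.13907521e+00, -8.45537368e-02]), 'joint_vel': array([-0.00137727, -0.00157796, -0.00113021, -0.0002155 ,  0.00103627,
       -0.00180601]), 'joint_efforts': array([ 2.56959356e-04, -5.06830323e+01, -2.91874874e+01, -1.19071947e-04,
        2.64722723e-03,  7.24061024e-07]), 'ee_pos': array([ 227.58173828, -500.37744745,  230.80841751]), 'tool_rot': array([-3.06935106e+00, -6.65012005e-01,  2.29444340e-04]), 'force': array([-0.36826225, -0.13582981, -0.0954132 ]), 'ft_torque': array([-0.04277714,  0.06078697,  0.00847983]), 'grip_force': 0.0, 'opening': 85.53737317657836}
```

View pics/top0.png

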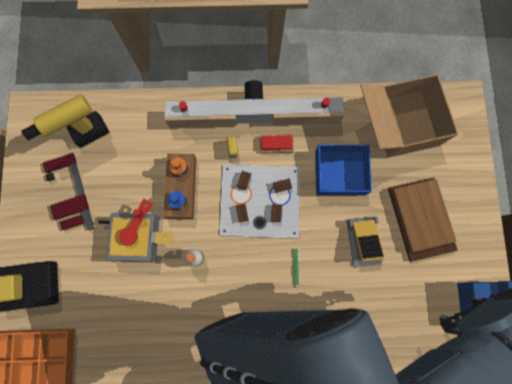

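View pics/side0.png

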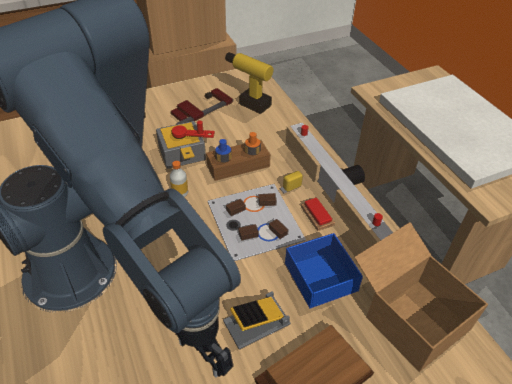

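The top view shows the isolator at about (128,237) with its handle up and to the right and the hasp at (165,238). The rack is at (180,187), with orange at (178,165) and blue at (177,200). Four off-cuts lie on the plate around (260,195). The bin is at (343,170) and the pedal at (367,240).

Run:
```python
from h import *
im=cv2.imread('pics/top0.png'); c=env.get_calibration('top'); hsv=cv2.cvtColor(im,cv2.COLOR_BGR2HSV)
def blobs(name,lo,hi,box,z,amin=8):
    u0,v0,u1,v1=box; m=cv2.inRange(hsv[v0:v1,u0:u1],np.array(lo),np.array(hi))
    n,l,s,ce=cv2.connectedComponentsWithStats(m)
    for i in range(1,n):
        if s[i,4]<amin: continue
        pts=np.argwhere(l==i)[:,::-1].astype(np.float32)+[u0,v0]
        w=np.array([ray(c,*p,z)[:2] for p in pts],np.float32); r=cv2.minAreaRect(w)
        print(name,s[i,4],'px',(ce[i]+[u0,v0]).round(1),'xy',w.mean(0).round(1),'rect',np.round(r[0],1),np.round(r[1],1),round(r[2],1))
blobs('offcut',(0,60,20),(20,255,95),(222,168,298,236),30,40)
blobs('bore',(0,0,0),(180,80,70),(222,168,298,236),6,20)
blobs('o_rim',(5,120,150),(18,255,255),(222,168,298,236),6,3)
blobs('b_rim',(100,100,100),(125,255,255),(222,168,298,236),6,3)
blobs('plate',(0,0,150),(180,40,255),(210,155,310,245),6,500)
blobs('bin',(100,100,30),(125,255,255),(305,135,380,205),70,300)
blobs('ocut',(5,170,150),(15,255,255),(165,150,197,180),125)
blobs('bcut',(100,120,80),(125,255,255),(160,185,195,215),125)
blobs('rack',(5,60,50),(20,200,130),(155,145,205,225),55,200)
blobs('red',(0,150,100),(4,255,255),(100,190,165,255),100)
blobs('red2',(172,150,60),(180,255,255),(100,190,165,255),100)
blobs('hasp',(18,150,120),(32,255,255),(157,225,180,250),88)
blobs('padblk',(0,0,0),(180,255,60),(345,215,390,270),66,100)
big=np.hstack([cv2.resize(im[185:265,95:205],None,fx=5,fy=5,interpolation=cv2.INTER_CUBIC)])
cv2.imwrite('pics/iso.png',big)
```

```text
offcut 150 px [243.3 180.2] xy [617.2  17.8] rect [617.9  17.5] [29.9 51.8] 70.4
offcut 146 px [282.  185.2] xy [ 597.9 -103.7] rect [ 598.1 -103.8] [28.7 51.2] 12.8
offcut 143 px [241.5 212.5] xy [514.8  26. ] rect [514.7  25.9] [49.1 28.1] 9.8
offcut 142 px [275.8 212.9] xy [510.6 -80.6] rect [510.5 -81. ] [28.1 49.6] 82.7
bore 84 px [259.5 222.2] xy [485.4 -29.8] rect [484.5 -31.4] [31.6 28.5] 88.3
o_rim 5 px [249.4 189. ] xy [592.9  -0.9] rect [593.6  -0.9] [14.5  2.9] 24.6
o_rim 10 px [231.2 193.5] xy [579.9  57.6] rect [579.8  56.7] [ 3.2 29.2] 88.9
o_rim 6 px [248.8 198.5] xy [562.1   1.7] rect [561.6   1.9] [ 2.2 18.8] 57.9
o_rim 6 px [237.5 203.2] xy [548.1  38.2] rect [547.8  39. ] [10.1  5.1] 69.8
b_rim 15 px [270.8 197.7] xy [562.8 -68.4] rect [563.9 -68.4] [40.8  8.1] 16.1
b_rim 3 px [289. 192.] xy [ 579.8 -127.4] rect [ 579.8 -127.4] [0.  6.5] 87.4
b_rim 8 px [287.8 199.5] xy [ 555.6 -122.3] rect [ 554.4 -121.9] [ 4.7 26.2] 58.3
plate 3488 px [259.9 202.2] xy [550.  -33.3] rect [554.9 -33.2] [249.7 231. ] 87.2
bin 2682 px [342.7 169.5] xy [ 634.2 -288.5] rect [ 634.9 -288.5] [168.3 154.7] 88.5
ocut 143 px [178.  164.8] xy [647.6 206.7] rect [647.  206.7] [42.6 40.8] 0.5
bcut 220 px [175.8 199.6] xy [544.7 212.6] rect [545.7 212.6] [45.9 46.3] 44.1
rack 1936 px [174.9 188.1] xy [593.  228.3] rect [598.5 226.7] [206.1 127.4] 0.2
red 488 px [134.5 223.8] xy [481.1 336.4] rect [488.3 335.6] [ 47.5 140. ] 64.6
hasp 125 px [163.8 237.3] xy [440.1 253.6] rect [441.1 253. ] [42.  29.1] 88.4
padblk 387 px [369.9 246.4] xy [ 398.  -354.1] rect [ 398.2 -354.3] [61.1 57.3] 8.3
```

View pics/iso.png

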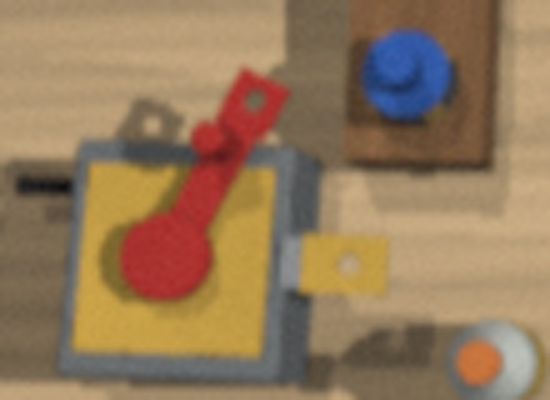

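```bash
cat >> h.py <<'E'
def yawpos(s=None):
    s=s or env.state(); R=cv2.Rodrigues(np.array(s['tool_rot'],float))[0]
    return np.degrees(np.arctan2(R[1,0],R[0,0])),np.array(s['ee_pos']),R,s
def to(x,y,z,yaw=None):
    y0,p,R,s=yawpos()
    yt=y0 if yaw is None else yaw
    d=np.array([x,y,z])-p; a=np.radians(yt)
    dt=np.array([d@[np.cos(a),np.sin(a),0],d@[np.sin(a),-np.cos(a),0],-d[2]])
    dy=(yt-y0+180)%360-180
    print('pos',p.round(1),'yaw',round(y0,1),'tilt',round(np.degrees(np.arccos(-R[2,2])),2),'F',np.round(s['force'],1),'open',round(s['opening'],1),'t',s['t'])
    print(' turn z norm',round(-dy/180,4),' shift mm(tool)',dt.round(1),'norm',(dt/750).round(4))
E
python3 - <<'E'
from h import *
c=env.get_calibration('top')
for n,u,v,z in [('hub',128.2,236.4,98),('hhole',146,204.6,95),('hasp',164.6,237.8,86),('grip',136.4,212.6,142),('glue',191,257,130)]: print(n,ray(c,u,v,z).round(1))
p=ray(c,136.4,212.6,142)
to(p[0],p[1],230,90)
E
```

```text
hub [444.9 354.2  98. ]
hhole [537.1 305.5  95. ]
hasp [438.8 251.6  86. ]
grip [507.6 319.8 142. ]
glue [380.2 168.2 130. ]
pos [ 227.6 -500.4  230.8] yaw 24.4 tilt 0.06 F [-0.4 -0.1 -0.1] open 85.5 t 0.1
 turn z norm -0.3642  shift mm(tool) [8.202e+02 2.800e+02 8.000e-01] norm [1.0935 0.3734 0.0011]
```

```bash
python3 -m inch '[[[0,0,0,0,0,-0.0455],[0,0,0,0,0,-0.0455],[0,0,0,0,0,-0.0455],[0,0,0,0,0,-0.0455],[0,0,0,0,0,-0.0455],[0,0,0,0,0,-0.0455],[0,0,0,0,0,-0.0455],[0,0,0,0,0,-0.0455],[0.04,0.0136,0,0,0,0],[0.05,0.017,0,0,0,0]]]' 1
python3 -m inch '[[[0.05,0.017,0,0,0,0],[0.05,0.017,0,0,0,0],[0.05,0.017,0,0,0,0],[0.05,0.017,0,0,0,0],[0.05,0.017,0,0,0,0],[0.05,0.017,0,0,0,0],[0.05,0.017,0,0,0,0],[0.05,0.017,0,0,0,0],[0.05,0.017,0,0,0,0],[0.05,0.017,0,0,0,0]]]'
python3 -m inch '[[[0.05,0.017,0,0,0,0],[0.05,0.017,0,0,0,0],[0.05,0.017,0,0,0,0],[0.05,0.017,0,0,0,0],[0.05,0.017,0,0,0,0],[0.05,0.017,0,0,0,0],[0.05,0.017,0,0,0,0],[0.05,0.017,0,0,0,0],[0.03,0.01,0,0,0,0],[0,0,0,0,0,0]]]'
python3 - <<'E'
from h import *
to(507.6,319.8,230,90)
im,c=snap('wrist','w1')
print(proj(c,(507.6,319.8,142)),proj(c,(438.8,251.6,86)),proj(c,(444.9,354.2,98)))
E
```

```text
t: 1.1
ee_pos: [250.5, -432.8, 230.7]
tool_rot: [-2.223, -2.219, -0.0]
force: [1.2, -0.4, -0.4]
opening: 85.3
grip_force: 0.0
t: 2.1
ee_pos: [378.5, -56.6, 231.3]
tool_rot: [2.222, 2.221, 0.0]
force: [0.8, -0.7, 0.3]
opening: 85.4
grip_force: 0.0
t: 3.1
ee_pos: [488.2, 266.5, 230.6]
tool_rot: [-2.219, -2.223, 0.0]
force: [0.1, -0.2, -0.5]
opening: 85.6
grip_force: 0.0
pos [488.2 266.5 230.6] yaw 90.1 tilt 0.03 F [ 0.1 -0.2 -0.5] open 85.6 t 3.1
 turn z norm 0.0006  shift mm(tool) [53.3 19.4  0.6] norm [0.0711 0.0259 0.0008]
[277.95044914 132.66423641] [207.00942679 192.42816571] [206.43096271  89.37241268]
```

View pics/w1.png

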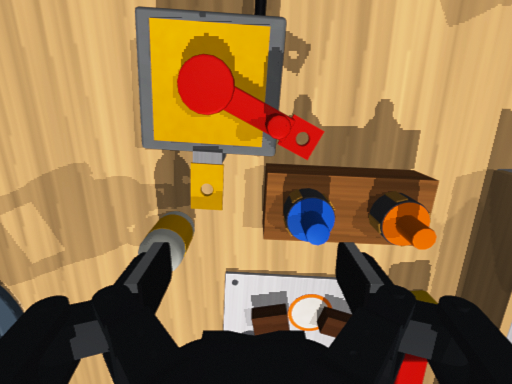

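The wrist view shows the hub at (206,84), the grip post top at (279,126), the handle hole at (302,138) and the hasp hole at (207,189). I'll refine the positions from these.

Run:
```python
from h import *
c=env.get_calibration('wrist')
for n,u,v,z in [('hub',206,84,98),('hhole',302.5,138,95),('hasp',207,189,86),('grip',279.5,125.5,142),('blue',317.5,233,125),('orange',424,237.5,125)]: print(n,ray(c,u,v,z).round(1))
```

```text
hub [444.3 357.3  98. ]
hhole [535.1 308.6  95. ]
hasp [438.5 253.9  86. ]
grip [508.2 323.9 142. ]
blue [549.3 221.8 125. ]
orange [652.4 217.3 125. ]
```

```bash
python3 -m inch '[[[0.036,0.013,0,0,0,0],[0.036,0.013,0,0,0,0],[0,0,0.03,0,0,0],[0,0,0.03,0,0,0],[0,0,0,0,0,0],[0,0,0,0,0,0],[0,0,0,0,0,0],[0,0,0,0,0,0],[0,0,0,0,0,0],[0,0,0,0,0,0]]]'
```

```text
t: 4.15
ee_pos: [507.6, 318.2, 186.8]
tool_rot: [2.222, 2.221, 0.001]
force: [0.1, -0.2, -0.8]
opening: 85.5
grip_force: 0.0
```

```bash
python3 -m inch '[[[0.006,0,0.027,0,0,0],[0,0,0.027,0,0,0],[0,0,0.027,0,0,0],[0,0,0.026,0,0,0],[0,0,0,0,0,0],[0,0,0,0,0,0],[0,0,0,0,0,0],[0,0,0,0,0,0],[0,0,0,0,0,0],[0,0,0,0,0,0]]]'
python3 -m inch '[[[0,0,0,0,0,0],[0,0,0,0,0,0],[0,0,0,0,0,0],[0,0,0,0,0,0],[0,0,0,0,0,0],[0,0,0,0,0,0],[0,0,0,0,0,0],[0,0,0,0,0,0],[0,0,0,0,0,0],[0,0,0,0,0,0]]]' -1
python3 - <<'E'
from h import *
to(508,323,106,90)
h=np.array([444.3,357.3]);
g=None
for a in range(10): pass
p=h+72*np.array([np.cos(np.radians(-28.2)),np.sin(np.radians(-28.2))])
for k in range(1,11):
    a=np.radians(-28.2-6.5*k); q=h+72*np.array([np.cos(a),np.sin(a)]); d=q-p; p=q; print(np.round([d[1]/750,d[0]/750],4),q.round(1))
E
```

```text
t: 5.15
ee_pos: [507.7, 322.8, 106.5]
tool_rot: [2.222, 2.221, 0.001]
force: [-0.0, -0.8, 0.5]
opening: 85.5
grip_force: 0.0
t: 6.15
ee_pos: [508.2, 322.7, 106.3]
tool_rot: [2.221, 2.22, 0.002]
force: [4.7, -2.7, 0.4]
opening: 18.4
grip_force: 59.0
pos [508.2 322.7 106.3] yaw 90.0 tilt 0.09 F [ 4.7 -2.7  0.4] open 18.4 t 6.15
 turn z norm -0.0002  shift mm(tool) [ 0.3 -0.2  0.3] norm [ 0.0005 -0.0003  0.0004]
[-0.0093 -0.0057] [503.5 316.3]
[-0.0086 -0.0067] [498.5 309.9]
[-0.0078 -0.0076] [492.8 304. ]
[-0.0069 -0.0085] [486.4 298.9]
[-0.0059 -0.0092] [479.5 294.5]
[-0.0048 -0.0098] [472.2 290.9]
[-0.0036 -0.0103] [464.5 288.2]
[-0.0025 -0.0106] [456.6 286.4]
[-0.0012 -0.0108] [448.4 285.4]
[-0.     -0.0109] [440.3 285.4]
```

```bash
python3 -m inch '[[[-0.0093,-0.0057,0,0,0,0],[-0.0086,-0.0067,0,0,0,0],[-0.0078,-0.0076,0,0,0,0],[-0.0069,-0.0085,0,0,0,0],[-0.0059,-0.0092,0,0,0,0],[-0.0048,-0.0098,0,0,0,0],[-0.0036,-0.0103,0,0,0,0],[-0.0025,-0.0106,0,0,0,0],[-0.0012,-0.0108,0,0,0,0],[0,-0.0109,0,0,0,0]]]'
python3 -m inch '[[[0,0,0,0,0,0],[0,0,0,0,0,0],[0,0,0,0,0,0],[0,0,0,0,0,0],[0,0,0,0,0,0],[0,0,0,0,0,0],[0,0,0,0,0,0],[0,0,0,0,0,0],[0,0,0,0,0,0],[0,0,0,0,0,0]]]'
python3 - <<'E'
from h import *
to(440.3,285.4,106,90)
im,c=snap('wrist','w2'); im,c=snap('top','t2')
cv2.imwrite('pics/t2c.png',cv2.resize(im[205:265,110:190],None,fx=6,fy=6,interpolation=cv2.INTER_CUBIC))
E
```

```text
t: 7.15
ee_pos: [441.1, 283.0, 106.5]
tool_rot: [2.221, 2.218, 0.0]
force: [17.4, -17.6, 1.5]
opening: 18.6
grip_force: 61.6
t: 8.15
ee_pos: [439.8, 282.5, 106.4]
tool_rot: [2.221, 2.22, -0.006]
force: [-0.2, -21.8, 12.0]
opening: 18.4
grip_force: 62.5
pos [439.8 282.5 106.4] yaw 90.0 tilt 0.24 F [ -0.2 -21.8  12. ] open 18.4 t 8.15
 turn z norm -0.0001  shift mm(tool) [2.9 0.5 0.4] norm [0.0039 0.0007 0.0005]
```

View pics/w2.png

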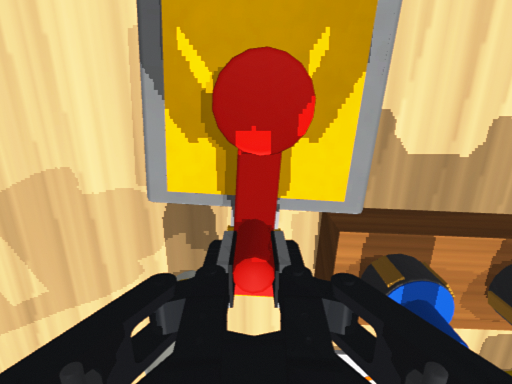

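The grip post at (255,275) is aligned below the hub at (264,95). I'll release, rise and check the holes.

```bash
python3 -m inch '[[[0.004,0,0,0,0,0],[0,0,0,0,0,0],[0,0,0,0,0,0],[0,0,0,0,0,0],[0,0,0,0,0,0],[0,0,-0.03,0,0,0],[0,0,-0.06,0,0,0],[-0.04,0,-0.06,0,0,0],[-0.06,0,-0.03,0,0,0],[0,0,0,0,0,0]]]' 1
python3 - <<'E'
from h import *
im,c=snap('wrist','w3'); 
hub=proj(c,(444.3,357.3,98)); ha=proj(c,(438.5,253.9,90)); print(hub,ha)
to(438.5,253,230,90)
u,v=ha.astype(int); u=np.clip(u,40,470); v=np.clip(v,60,320)
cv2.imwrite('pics/w3c.png',cv2.resize(im[max(0,v-110):v+50,max(0,u-80):u+80],None,fx=3.5,fy=3.5)); print(u-80,v-110)
E
```

```text
t: 9.25
ee_pos: [441.0, 212.8, 240.7]
tool_rot: [2.222, 2.217, 0.007]
force: [1.1, 0.7, 0.1]
opening: 85.6
grip_force: 0.0
[256.15660825  22.30630948] [250.27446422 138.78767515]
pos [440.5 214.1 239.1] yaw 89.8 tilt 0.18 F [-0.1  1.4 -0.3] open 85.2 t 9.3
 turn z norm -0.0009  shift mm(tool) [38.9 -2.   9.1] norm [ 0.0518 -0.0026  0.0121]
170 28
```

View pics/w3c.png

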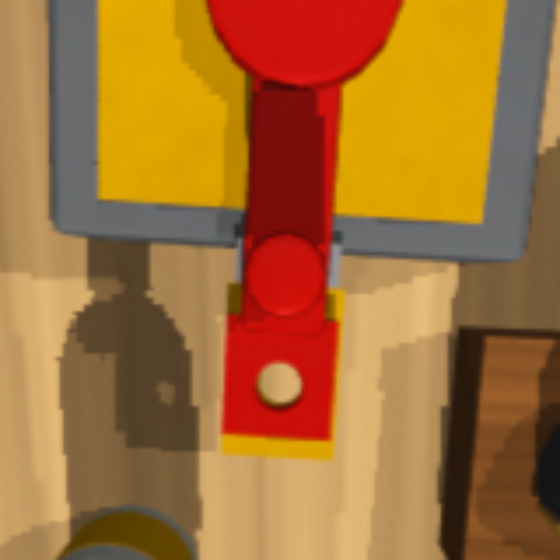

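The isolator is off: the view passes cleanly through both holes at crop (279,383). Next is the pedal, with the fingers shut.

```bash
python3 -m inch '[[[-0.05,-0.0035,0,0,0,0],[-0.05,-0.0035,0,0,0,0],[-0.05,-0.0035,0,0,0,0],[-0.05,-0.0035,0,0,0,0],[-0.05,-0.0035,0,0,0,0],[-0.05,-0.0035,0,0,0,0],[-0.05,-0.0035,0,0,0,0],[-0.05,-0.0035,0,0,0,0],[-0.05,-0.0035,0,0,0,0],[-0.05,-0.0035,0,0,0,0]]]' -1
python3 -m inch '[[[-0.05,-0.0035,0,0,0,0],[-0.05,-0.0035,0,0,0,0],[-0.05,-0.0035,0,0,0,0],[-0.03,-0.0035,0,0,0,0],[0,0,0,0,0,0],[0,0,0,0,0,0],[0,0,0,0,0,0],[0,0,0,0,0,0],[0,0,0,0,0,0],[0,0,0,0,0,0]]]'
python3 - <<'E'
from h import *
im,c=snap('wrist','w4'); print(proj(c,(398,-354,68)))
to(398,-354,80,90)
im,c=snap('top','t4')
E
```

```text
t: 10.3
ee_pos: [413.4, -160.5, 236.7]
tool_rot: [-2.22, -2.221, 0.0]
force: [-0.0, -0.6, 0.2]
opening: -0.0
grip_force: 0.0
t: 11.3
ee_pos: [403.1, -294.2, 237.6]
tool_rot: [2.221, 2.222, 0.0]
force: [0.0, -0.3, -1.2]
opening: -0.1
grip_force: 0.0
[249.13353934 222.01455712]
pos [ 403.  -294.3  237.6] yaw 90.0 tilt 0.01 F [-0.3 -0.6  0.5] open -0.0 t 11.35
 turn z norm 0.0  shift mm(tool) [-59.7  -5.  157.6] norm [-0.0796 -0.0067  0.2101]
```

View pics/w4.png

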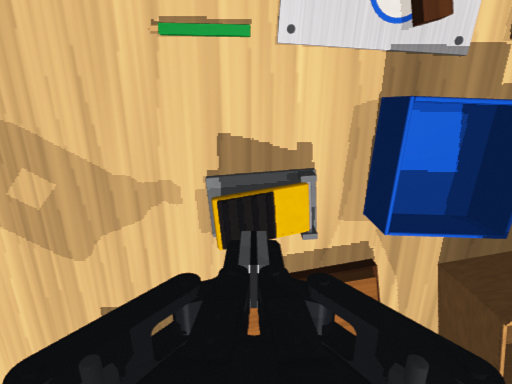

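The tread runs from about col 217 to 276 around row 220, which matches my estimate of (395,-352).

```bash
python3 -m inch '[[[-0.039,-0.005,0.02,0,0,0],[-0.039,-0.005,0.04,0,0,0],[0,0,0.05,0,0,0],[0,0,0.05,0,0,0],[0,0,0.04,0,0,0],[0,0,0.01,0,0,0],[0,0,0.01,0,0,0],[0,0,0.01,0,0,0],[0,0,0.01,0,0,0],[0,0,0.01,0,0,0]]]'
python3 -c "
from h import *; to(395,-352,38,90)"
```

```text
t: 12.4
ee_pos: [396.0, -354.0, 51.2]
tool_rot: [2.22, 2.219, -0.001]
force: [-2.7, -0.4, 10.4]
opening: 0.1
grip_force: 4.5
pos [ 396.  -354.    51.2] yaw 90.0 tilt 0.15 F [-2.7 -0.4 10.4] open 0.1 t 12.4
 turn z norm -0.0001  shift mm(tool) [ 2.  -1.  13.2] norm [ 0.0026 -0.0013  0.0176]
```

```bash
python3 -m inch '[[[0,0,0.005,0,0,0],[0,0,0.005,0,0,0],[0,0,0.004,0,0,0],[0,0,0.003,0,0,0],[0,0,0,0,0,0],[0,0,0,0,0,0],[0,0,0,0,0,0],[0,0,0,0,0,0],[0,0,0,0,0,0],[0,0,0,0,0,0]]]'
```

```text
t: 13.4
ee_pos: [395.3, -354.0, 40.4]
tool_rot: [2.22, 2.221, -0.002]
force: [-13.8, 5.8, 35.5]
opening: 0.1
grip_force: 17.9
```

```bash
Z='[0,0,0,0,0,0]'; python3 -m inch '[[[0,0,0,0,0,0],[0,0,0,0,0,0],[0,0,0,0,0,0],[0,0,0,0,0,0],[0,0,0,0,0,0],[0,0,0,0,0,0],[0,0,0,0,0,0],[0,0,0,0,0,0],[0,0,0,0,0,0],[0,0,0,0,0,0]]]'
python3 -m inch '[[[0,0,0,0,0,0],[0,0,0,0,0,0],[0,0,0,0,0,0],[0,0,0,0,0,0],[0,0,0,0,0,0],[0,0,0,0,0,0],[0,0,0,0,0,0],[0,0,0,0,0,0],[0,0,0,0,0,0],[0,0,0,0,0,0]]]'
python3 -m inch '[[[0,0,-0.01,0,0,0],[0,0,-0.01,0,0,0],[0,0,-0.01,0,0,0],[0,0,-0.01,0,0,0],[0,0,-0.04,0,0,0],[0,0,-0.05,0,0,0],[0,0,-0.05,0,0,0],[0,0,-0.05,0,0,0],[0,0,0,0,0,0],[0,0,0,0,0,0]]]'
python3 - <<'E'
from h import *
to(540,-140,210,90)
E
```

```text
t: 14.4
ee_pos: [395.3, -354.0, 40.4]
tool_rot: [2.22, 2.22, -0.002]
force: [-14.4, 5.0, 35.5]
opening: -0.3
grip_force: 17.9
t: 15.4
ee_pos: [395.3, -354.0, 40.4]
tool_rot: [2.22, 2.22, -0.002]
force: [-14.6, 5.0, 35.8]
opening: -0.3
grip_force: 17.9
t: 16.4
ee_pos: [395.2, -353.1, 210.3]
tool_rot: [2.221, 2.22, -0.0]
force: [-0.2, 0.2, -1.5]
opening: -0.1
grip_force: 0.0
pos [ 395.2 -353.1  210.3] yaw 90.0 tilt 0.06 F [-0.2  0.2 -1.5] open -0.1 t 16.4
 turn z norm -0.0002  shift mm(tool) [213.1 144.8   0.3] norm [0.2842 0.193  0.0003]
```

```bash
python3 -m inch '[[[0.04,0.023,-0.01,0,0,0],[0.04,0.023,-0.01,0,0,0],[0.04,0.023,-0.01,0,0,0],[0.04,0.023,-0.01,0,0,0],[0.04,0.023,-0.01,0,0,0],[0.04,0.023,-0.01,0,0,0],[0.04,0.023,-0.01,0,0,0],[0.04,0.023,0,0,0,0],[0.04,0.023,0,0,0,0],[0,0,0,0,0,0]]]' 1
python3 - <<'E'
from h import *
print(yawpos()[:2])
im,c=snap('wrist','w5')
m=cv2.inRange(cv2.cvtColor(im,cv2.COLOR_BGR2HSV),(0,60,20),(20,255,105))
for u,v in [(0,0)]:
  n,l,s,ce=cv2.connectedComponentsWithStats(m)
  for i in range(1,n):
    if s[i,4]>300: print(s[i],ce[i].round(1),ray(c,*ce[i],30).round(1))
E
```

```text
t: 17.4
ee_pos: [551.3, -80.2, 260.4]
tool_rot: [-2.217, -2.222, 0.002]
force: [-0.3, 0.1, 0.4]
opening: 85.3
grip_force: 0.0
(np.float64(90.14902927299764), array([551.34816824, -80.20584129, 260.4056267 ]))
[  363     0   146   305 10577] [442.7 168.6] [804.8 -87.2  30. ]
[ 200   59   47   35 1243] [223.8  76.3] [514.1  27.   30. ]
[ 283   64   50   40 1249] [306.9  83.9] [616.3  18.5  30. ]
[360 128  52  75 773] [374.2 158.3] [711.2 -73.7  30. ]
[203 147  42  29 995] [223.1 161. ] [510.2 -78.1  30. ]
[272 156  31  44 928] [287.2 177.2] [ 596.6 -100.    30. ]
[ 72 185  80   9 379] [110.3 188.4] [ 353.9 -116.9   30. ]
[461 282  31  24 394] [473.3 292.2] [ 891.6 -282.4   30. ]
[393 353  47  31 952] [415.1 371.1] [ 829.4 -442.3   30. ]
```

View pics/w5.png

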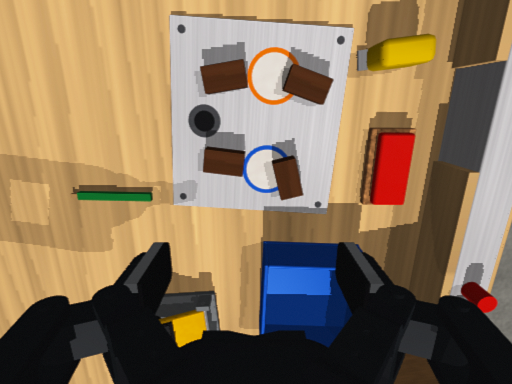

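The wrist view shows four off-cuts at about (224,76), (307,84), (224,161) and (287,177), an orange circle at (273,76) and a blue circle at (267,169). I'll get their angles and the circle centres.

```bash
cat > oc.py <<'E'
from h import *
def offc(im,c,box):
    u0,v0,u1,v1=box; h=cv2.cvtColor(im,cv2.COLOR_BGR2HSV)
    m=np.zeros(im.shape[:2],np.uint8); m[v0:v1,u0:u1]=cv2.inRange(h[v0:v1,u0:u1],np.array((0,90,20)),np.array((20,255,140)))
    m=cv2.morphologyEx(m,cv2.MORPH_OPEN,np.ones((3,3)))
    for k in cv2.findContours(m,cv2.RETR_EXTERNAL,cv2.CHAIN_APPROX_NONE)[0]:
        if cv2.contourArea(k)<300: continue
        w=np.array([ray(c,*p[0],30)[:2] for p in k],np.float32); r=cv2.minAreaRect(w)
        b=cv2.boxPoints(r); e=[b[1]-b[0],b[2]-b[1]]; e=max(e,key=np.linalg.norm)
        print('off',np.round(r[0],1),np.round(r[1],1),'long axis deg',round(np.degrees(np.arctan2(e[1],e[0]))%180,1))
def circ(im,c,lo,hi,box):
    u0,v0,u1,v1=box; h=cv2.cvtColor(im,cv2.COLOR_BGR2HSV)[v0:v1,u0:u1]
    p=np.argwhere(cv2.inRange(h,np.array(lo),np.array(hi)))[:,::-1]+[u0,v0]
    w=np.array([ray(c,*q,6)[:2] for q in p])
    A=np.c_[2*w,np.ones(len(w))]; s=np.linalg.lstsq(A,(w**2).sum(1),rcond=None)[0]
    print('circ',s[:2].round(1),'r',np.sqrt(s[2]+s[:2]@s[:2]).round(1),len(w))
E
python3 - <<'E'
from oc import *
im=cv2.imread('pics/w5.png'); c=env.get_calibration('wrist')
offc(im,c,(180,20,345,205))
circ(im,c,(5,180,180),(18,255,255),(240,40,305,110))
circ(im,c,(105,150,100),(125,255,255),(235,140,305,200))
t=cv2.imread('pics/t4.png'); ct=env.get_calibration('top'); 
im2=cv2.imread('pics/w5.png')
for u,v in [(263,241),(347,241)]: print('bin corner',ray(c,u,v,70).round(1))
E
```

```text
off [ 596.1 -102.7] [30.9 56.4] long axis deg 104.4
off [509.5 -80.2] [34.  52.3] long axis deg 173.3
off [615.8  16.3] [33.6 53.6] long axis deg 160.5
off [513.6  25.1] [53.4 31.9] long axis deg 9.2
circ [575.8  27.6] r 32.0 439
circ [568.3 -96.3] r 32.1 340
bin corner [ 562.8 -177.2   70. ]
bin corner [ 672.  -176.7   70. ]
```

Run:
```python
from oc import *
c=env.get_calibration('wrist')
for v in (241,266,293,295): print(ray(c,268,v,70).round(1),ray(c,268,v,0).round(1))
ct=env.get_calibration('top'); t=cv2.imread('pics/t4.png'); cv2.imwrite('pics/b.png',cv2.resize(t[130:210,300:390],None,fx=6,fy=6))
to(596.1,-102.7,150,14.4)
```

```text
[ 569.3 -177.2   70. ] [ 573.2 -213.2    0. ]
[ 570.  -214.3   70. ] [ 574.  -258.2    0. ]
[ 570.7 -257.    70. ] [ 575.  -309.9    0. ]
[ 570.8 -260.3   70. ] [ 575.  -313.9    0. ]
pos [550.6 -81.7 260.4] yaw 90.1 tilt 0.18 F [ 0.2 -0.   0.5] open 85.6 t 17.45
 turn z norm 0.4207  shift mm(tool) [ 38.9  31.6 110.4] norm [0.0518 0.0422 0.1473]
```

View pics/b.png

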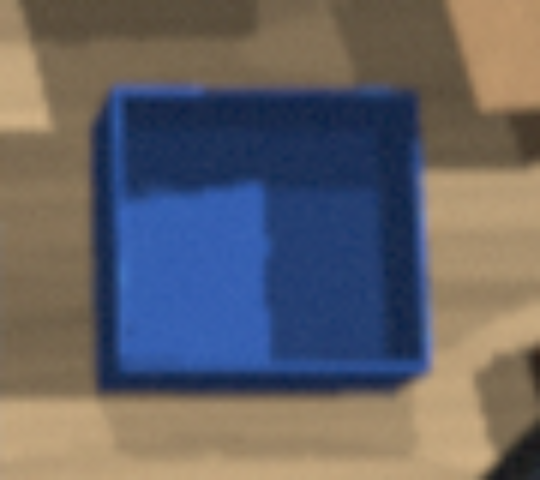

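Run:
```python
from oc import *
to(596.1,-102.7,11,104.4)
```

```text
pos [550.6 -81.7 260.4] yaw 90.1 tilt 0.18 F [ 0.2 -0.   0.5] open 85.6 t 17.45
 turn z norm -0.0793  shift mm(tool) [-31.6  38.9 249.4] norm [-0.0422  0.0518  0.3326]
```

```bash
python3 -m inch '[[[0,0,0.02,0,0,-0.04],[0,0,0.04,0,0,-0.0393],[-0.021,0.026,0.04,0,0,0],[-0.021,0.026,0.05,0,0,0],[0,0,0.05,0,0,0],[0,0,0.05,0,0,0],[0,0,0.02,0,0,0],[0,0,0,0,0,0],[0,0,0,0,0,0],[0,0,0,0,0,0]]]' 0.4
python3 - <<'E'
from oc import *
to(596.1,-102.7,11,104.4)
im,c=snap('wrist','w6'); offc(im,c,(100,20,400,290))
E
```

```text
t: 18.45
ee_pos: [597.3, -104.5, 61.7]
tool_rot: [1.927, 2.478, 0.002]
force: [-1.1, -0.4, 0.5]
opening: 60.0
grip_force: 0.0
pos [ 597.3 -104.5   61.7] yaw 104.2 tilt 0.16 F [-1.1 -0.4  0.5] open 60.0 t 18.45
 turn z norm -0.0009  shift mm(tool) [ 2.  -0.7 50.7] norm [ 0.0027 -0.0009  0.0676]
off [ 601.8 -147.3] [46. 19.] long axis deg 14.2
off [ 571.7 -153.4] [12.1 22.8] long axis deg 100.6
off [ 694.2 -105.2] [ 9.8 52.6] long axis deg 90.1
off [ 596.9 -100.1] [31.1 57.7] long axis deg 104.3
off [515.5 -78.1] [35.5 50.8] long axis deg 173.2
off [616.9  16. ] [36.  53.2] long axis deg 161.5
```

Well aligned. I'll descend, grip and lift, turning back to yaw 90 on the way up.

```bash
python3 -m inch '[[[0.004,0,0.02,0,0,0],[0,0,0.02,0,0,0],[0,0,0.02,0,0,0],[0,0,0.007,0,0,0],[0,0,0,0,0,0],[0,0,0,0,0,0],[0,0,0,0,0,0],[0,0,0,0,0,0],[0,0,0,0,0,0],[0,0,0,0,0,0]]]'
python3 -m inch '[[[0,0,0,0,0,0],[0,0,0,0,0,0],[0,0,0,0,0,0],[0,0,0,0,0,0],[0,0,0,0,0,0],[0,0,-0.03,0,0,0.04],[0,0,-0.05,0,0,0.0395],[0,0,-0.05,0,0,0],[0,0,-0.05,0,0,0],[0,0,0,0,0,0]]]' -1
python3 - <<'E'
from oc import *
to(615,-255,68,90)
E
```

```text
t: 19.5
ee_pos: [595.7, -101.3, 9.8]
tool_rot: [1.929, 2.479, 0.0]
force: [0.6, 0.1, -0.6]
opening: 59.8
grip_force: 0.0
t: 20.5
ee_pos: [597.7, -101.7, 149.3]
tool_rot: [2.218, 2.216, 0.006]
force: [0.7, -0.3, -0.9]
opening: 30.8
grip_force: 60.1
pos [ 597.7 -101.7  149.3] yaw 89.9 tilt 0.43 F [ 0.7 -0.3 -0.9] open 30.8 t 20.5
 turn z norm -0.0003  shift mm(tool) [-153.3   17.3   81.3] norm [-0.2044  0.023   0.1084]
```

```bash
python3 -m inch '[[[-0.04,0.005,0,0,0,0],[-0.05,0.006,0,0,0,0],[-0.05,0.006,0,0,0,0],[-0.05,0.006,0,0,0,0],[-0.015,0,0.03,0,0,0],[0,0,0.04,0,0,0],[0,0,0.038,0,0,0],[0,0,0,0,0,0],[0,0,0,0,0,0],[0,0,0,0,0,0]]]'
python3 -m inch '[[[0,0,0,0,0,0],[0,0,0,0,0,0],[0,0,0,0,0,0],[0,0,-0.03,0,0,-0.0463],[0,0,-0.05,0,0,-0.0463],[0,0,-0.05,0,0,-0.0463],[0,0,0,0,0,-0.0463],[0,0,0,0,0,-0.0463],[0,0,0,0,0,-0.0463],[0,0,0,0,0,-0.0463]]]' 0.2
python3 - <<'E'
from oc import *
to(510,-80,11,173.3)
im,c=snap('wrist','w7')
E
```

```text
t: 21.5
ee_pos: [613.4, -255.2, 65.0]
tool_rot: [2.221, 2.219, 0.001]
force: [-0.3, 0.0, 0.0]
opening: 30.6
grip_force: 60.1
t: 22.5
ee_pos: [612.7, -255.0, 161.4]
tool_rot: [0.849, 3.024, -0.0]
force: [0.1, 0.2, -0.1]
opening: 51.4
grip_force: 0.0
pos [ 612.7 -255.   161.4] yaw 148.6 tilt 0.02 F [ 0.1  0.2 -0.1] open 51.4 t 22.5
 turn z norm -0.1371  shift mm(tool) [122.4 161.8 150.4] norm [0.1632 0.2158 0.2005]
```

View pics/w7.png

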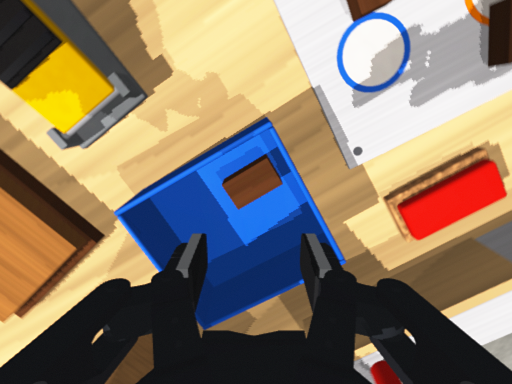

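The first off-cut lies in the bin near (252,180). On to the second.

```bash
python3 -m inch '[[[0,0,0,0,0,-0.0457],[0,0,0,0,0,-0.0457],[0,0,0,0,0,-0.0457],[0.027,0.036,0,0,0,0],[0.027,0.036,0,0,0,0],[0.027,0.036,0,0,0,0],[0.027,0.036,0,0,0,0],[0.027,0.036,0,0,0,0],[0.027,0.036,0.04,0,0,0],[0,0,0.04,0,0,0]]]' 0.4
python3 - <<'E'
from oc import *
im,c=snap('wrist','w8'); offc(im,c,(60,10,450,290))
to(510,-80,11,173.3)
E
```

```text
t: 23.55
ee_pos: [510.7, -76.8, 101.3]
tool_rot: [0.195, 3.135, 0.0]
force: [-0.2, 0.6, 0.1]
opening: 59.8
grip_force: 0.0
off [589.5  20.3] [41.3 22.7] long axis deg 67.6
off [ 560.9 -179.8] [36.4 27.6] long axis deg 86.2
off [506.7 -80.1] [30.6 56.5] long axis deg 173.8
off [510.3  22.8] [58.3 36.5] long axis deg 8.9
off [ 387.  -118.8] [ 6.7 35.1] long axis deg 179.0
pos [509.2 -77.5  96.7] yaw 172.9 tilt 0.28 F [-3.8  0.8 -5.6] open 59.6 t 23.6
 turn z norm -0.0023  shift mm(tool) [-1.1 -2.4 85.7] norm [-0.0014 -0.0033  0.1143]
```

```bash
python3 -m inch '[[[0,-0.0033,0.04,0,0,0],[0,0,0.04,0,0,0],[0,0,0.034,0,0,0],[0,0,0,0,0,0],[0,0,0,0,0,0],[0,0,0,0,0,0],[0,0,0,0,0,0],[0,0,0,0,0,0],[0,0,0,0,0,0],[0,0,0,0,0,0]]]'
python3 -m inch '[[[0,0,0,0,0,0],[0,0,0,0,0,0],[0,0,0,0,0,0],[0,0,0,0,0,0],[0,0,0,0,0,0],[0,0,-0.03,0,0,0],[0,0,-0.05,0,0,0],[0,0,-0.05,0,0,0],[0,0,-0.05,0,0,0],[0,0,0,0,0,0]]]' -1
python3 - <<'E'
from oc import *
to(630,-323,68)
E
```

```text
t: 24.6
ee_pos: [511.8, -81.8, 15.8]
tool_rot: [0.193, 3.135, -0.0]
force: [-0.3, 0.8, 0.5]
opening: 59.8
grip_force: 0.0
t: 25.6
ee_pos: [513.8, -82.3, 154.9]
tool_rot: [0.192, 3.128, -0.002]
force: [0.9, -0.8, -0.6]
opening: 30.5
grip_force: 59.5
pos [513.8 -82.3 154.9] yaw 173.0 tilt 0.44 F [ 0.9 -0.8 -0.6] open 30.5 t 25.6
 turn z norm -0.0  shift mm(tool) [-144.8 -224.7   86.9] norm [-0.193  -0.2995  0.1159]
```

```bash
python3 -m inch '[[[-0.024,-0.0375,0,0,0,0],[-0.024,-0.0375,0,0,0,0],[-0.024,-0.0375,0,0,0,0],[-0.024,-0.0375,0,0,0,0],[-0.024,-0.0375,0,0,0,0],[-0.024,-0.0375,0,0,0,0],[-0.024,-0.0375,0,0,0,0],[-0.024,-0.0375,0,0,0,0],[0,0,0.035,0,0,0],[0,0,0.035,0,0,0]]]'
python3 -m inch '[[[0,0,0.045,0,0,0],[0,0,0,0,0,0],[0,0,0,0,0,0],[0,0,0,0,0,0],[0,0,0,0,0,0],[0,0,0,0,0,0],[0,0,0,0,0,0],[0,0,0,0,0,0],[0,0,0,0,0,0],[0,0,0,0,0,0]]]'
python3 -m inch '[[[0,0,0,0,0,0],[0,0,0,0,0,0],[0,0,0,0,0,0],[0,0,0,0,0,0],[0,0,-0.04,0,0,0.035],[0,0,-0.05,0,0,0.034],[0,0,-0.05,0,0,0],[0,0,0,0,0,0],[0,0,0,0,0,0],[0,0,0,0,0,0]]]' 0.2
python3 - <<'E'
from oc import *
to(616,16,11,161)
im,c=snap('top','t9'); offc(im,c,(222,160,298,236)); print('bin'); offc(im,c,(315,140,375,200))
E
```

```text
t: 26.6
ee_pos: [626.9, -323.6, 96.3]
tool_rot: [0.195, 3.135, -0.0]
force: [-0.1, -0.1, -1.0]
opening: 30.6
grip_force: 59.5
t: 27.6
ee_pos: [627.0, -322.7, 64.3]
tool_rot: [-0.193, -3.136, 0.0]
force: [1.1, 0.2, -0.4]
opening: 30.6
grip_force: 59.5
t: 28.6
ee_pos: [626.4, -322.4, 167.9]
tool_rot: [-0.531, -3.094, -0.001]
force: [-0.2, 0.4, -0.2]
opening: 51.8
grip_force: 0.0
pos [ 626.4 -322.4  167.9] yaw 160.5 tilt 0.12 F [-0.2  0.4 -0.2] open 51.8 t 28.6
 turn z norm -0.0026  shift mm(tool) [120.  316.6 156.9] norm [0.16   0.4221 0.2092]
bin
```

```bash
python3 -m inch '[[[0.0178,0.0469,0,0,0,0],[0.0178,0.0469,0,0,0,0],[0.0178,0.0469,0,0,0,0],[0.0178,0.0469,0,0,0,0],[0.0178,0.0469,0,0,0,0],[0.0178,0.0469,0,0,0,0],[0.0178,0.0469,0,0,0,0],[0.0178,0.0469,0.03,0,0,0],[0.0178,0.0469,0.05,0,0,0],[0,0,0,0,0,0]]]' 0.4
python3 -m inch '[[[0,0,0.01,0,0,0],[0,0,0,0,0,0],[0,0,0,0,0,0],[0,0,0,0,0,0],[0,0,0,0,0,0],[0,0,0,0,0,0],[0,0,0,0,0,0],[0,0,0,0,0,0],[0,0,0,0,0,0],[0,0,0,0,0,0]]]'
python3 - <<'E'
from oc import *
im,c=snap('wrist','w10'); offc(im,c,(60,10,450,290))
to(616,16,11,161)
E
```

```text
t: 29.65
ee_pos: [615.9, 17.5, 106.1]
tool_rot: [-0.524, -3.089, 0.001]
force: [-0.2, -0.3, -0.7]
opening: 59.7
grip_force: 0.0
t: 30.65
ee_pos: [619.2, 13.6, 104.0]
tool_rot: [0.531, 3.096, 0.0]
force: [-0.2, 0.3, 0.3]
opening: 60.0
grip_force: 0.0
off [700.4  91. ] [61.6 36.7] long axis deg 15.7
off [ 615.7 -144.5] [32.2 75. ] long axis deg 149.1
off [614.5  25.2] [41.8 62.8] long axis deg 160.6
off [514.3  27.7] [53.7 31.1] long axis deg 9.3
off [601.9 127.5] [ 88.5 155.6] long axis deg 172.2
pos [619.2  13.6 104. ] yaw 160.5 tilt 0.0 F [0.3 0.1 0.1] open 60.0 t 30.7
 turn z norm -0.0026  shift mm(tool) [ 3.8  1.2 93. ] norm [0.0051 0.0016 0.1239]
```

Run:
```python
from oc import *
im=cv2.imread('pics/w10.png'); c=env.get_calibration('wrist')
u,v=proj(c,(616,16,30)).astype(int); print(u,v)
cv2.imwrite('pics/w10c.png',cv2.resize(im[max(0,v-100):v+100,max(0,u-120):u+120],None,fx=3,fy=3)); print(u-120,v-100)
```

```text
255 197
135 97
```

View pics/w10c.png

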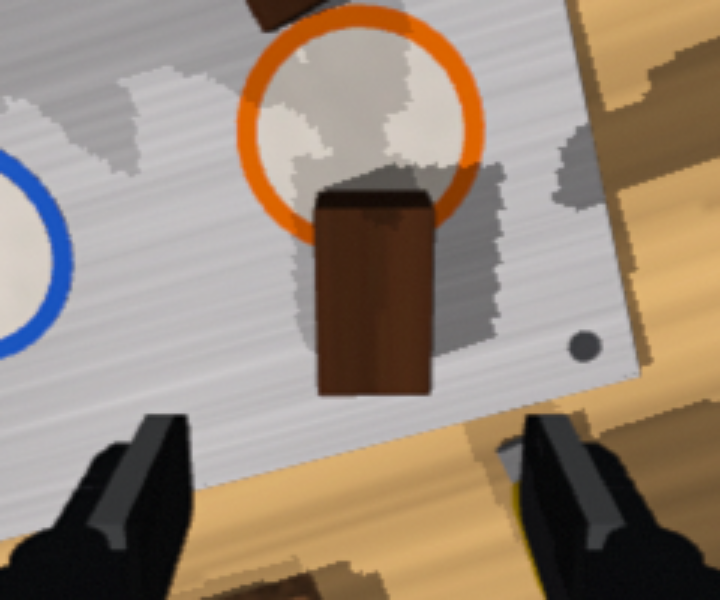

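The top face centre is at crop (375,301), within 2 mm of the estimate. Descend and grip.

```bash
python3 -m inch '[[[0.005,0.003,0.04,0,0,0],[0,0,0.04,0,0,0],[0,0,0.03,0,0,0],[0,0,0.014,0,0,0],[0,0,0,0,0,0],[0,0,0,0,0,0],[0,0,0,0,0,0],[0,0,0,0,0,0],[0,0,0,0,0,0],[0,0,0,0,0,0]]]'
python3 -m inch '[[[0,0,0,0,0,0],[0,0,0,0,0,0],[0,0,0,0,0,0],[0,0,0,0,0,0],[0,0,0,0,0,0],[0,0,-0.03,0,0,0],[0,0,-0.05,0,0,0],[0,0,-0.05,0,0,0],[0,0,-0.05,0,0,0],[0,0,0,0,0,0]]]' -1
python3 - <<'E'
from oc import *
to(666,-275,70)
E
```

```text
t: 31.7
ee_pos: [616.6, 17.0, 11.3]
tool_rot: [0.531, 3.096, 0.0]
force: [0.3, -0.3, 0.5]
opening: 59.8
grip_force: 0.0
t: 32.7
ee_pos: [618.7, 16.9, 150.9]
tool_rot: [0.53, 3.089, 0.001]
force: [1.5, -0.9, -1.0]
opening: 30.9
grip_force: 59.9
pos [618.7  16.9 150.9] yaw 160.5 tilt 0.44 F [ 1.5 -0.9 -1. ] open 30.9 t 32.7
 turn z norm -0.0  shift mm(tool) [-141.9 -259.4   80.9] norm [-0.1892 -0.3459  0.1078]
```

```bash
python3 -m inch '[[[-0.021,-0.0384,0,0,0,0],[-0.021,-0.0384,0,0,0,0],[-0.021,-0.0384,0,0,0,0],[-0.021,-0.0384,0,0,0,0],[-0.021,-0.0384,0,0,0,0],[-0.021,-0.0384,0,0,0,0],[-0.021,-0.0384,0,0,0,0],[-0.021,-0.0384,0,0,0,0],[-0.021,-0.0384,0,0,0,0],[0,0,0.04,0,0,0]]]'
python3 -m inch '[[[0,0,0.04,0,0,0],[0,0,0.028,0,0,0],[0,0,0,0,0,0],[0,0,0,0,0,0],[0,0,0,0,0,0],[0,0,0,0,0,0],[0,0,0,0,0,0],[0,0,0,0,0,0],[0,0,0,0,0,0],[0,0,0,0,0,0]]]'
python3 -m inch '[[[0,0,0,0,0,0],[0,0,0,0,0,0],[0,0,0,0,0,0],[0,0,0,0,0,0],[0,0,-0.04,0,0,-0.0398],[0,0,-0.05,0,0,-0.0398],[0,0,-0.05,0,0,-0.0398],[0,0,0,0,0,-0.0398],[0,0,0,0,0,0],[0,0,0,0,0,0]]]' 0.2
python3 - <<'E'
from oc import *
to(514,26,11,189.2)
E
```

```text
t: 33.7
ee_pos: [665.1, -279.4, 118.1]
tool_rot: [0.535, 3.089, -0.004]
force: [0.5, -0.3, -0.7]
opening: 30.6
grip_force: 59.9
t: 34.7
ee_pos: [663.7, -274.7, 65.1]
tool_rot: [0.531, 3.096, 0.0]
force: [-0.0, -0.2, -0.0]
opening: 31.1
grip_force: 59.9
t: 35.7
ee_pos: [663.3, -274.4, 169.0]
tool_rot: [0.246, -3.131, -0.001]
force: [0.0, -0.0, 0.3]
opening: 51.4
grip_force: 0.0
pos [ 663.3 -274.4  169. ] yaw -171.0 tilt 0.09 F [ 0.  -0.   0.3] open 51.4 t 35.7
 turn z norm -0.0012  shift mm(tool) [ 99.3 320.5 158. ] norm [0.1324 0.4273 0.2107]
```

```bash
python3 -m inch '[[[0.0147,0.0475,0,0,0,0],[0.0147,0.0475,0,0,0,0],[0.0147,0.0475,0,0,0,0],[0.0147,0.0475,0,0,0,0],[0.0147,0.0475,0,0,0,0],[0.0147,0.0475,0,0,0,0],[0.0147,0.0475,0,0,0,0],[0.0147,0.0475,0.03,0,0,0],[0.0147,0.0475,0.05,0,0,0],[0,0,0,0,0,0]]]' 0.4
python3 -m inch '[[[0,0,0.01,0,0,0],[0,0,0,0,0,0],[0,0,0,0,0,0],[0,0,0,0,0,0],[0,0,0,0,0,0],[0,0,0,0,0,0],[0,0,0,0,0,0],[0,0,0,0,0,0],[0,0,0,0,0,0],[0,0,0,0,0,0]]]'
python3 - <<'E'
from oc import *
im,c=snap('wrist','w11'); offc(im,c,(60,10,450,290))
to(514,26,11,189.2)
E
```

```text
t: 36.7
ee_pos: [510.8, 27.0, 107.7]
tool_rot: [0.25, -3.123, -0.002]
force: [-0.7, 0.1, -0.3]
opening: 60.0
grip_force: 0.0
t: 37.7
ee_pos: [515.4, 24.2, 104.5]
tool_rot: [0.252, -3.131, -0.0]
force: [-0.3, -0.9, -0.4]
opening: 59.7
grip_force: 0.0
off [529.3 149.8] [126.7  82.1] long axis deg 86.4
off [511.3  27.2] [57.1 30.9] long axis deg 8.5
pos [515.4  24.2 104.5] yaw -170.8 tilt 0.0 F [-0.5  0.   0.6] open 59.8 t 37.75
 turn z norm -0.0  shift mm(tool) [ 1.1  2.  93.5] norm [0.0015 0.0027 0.1247]
```

```bash
python3 -m inch '[[[0.003,0.003,0.04,0,0,0],[0,0,0.04,0,0,0],[0,0,0.03,0,0,0],[0,0,0.014,0,0,0],[0,0,0,0,0,0],[0,0,0,0,0,0],[0,0,0,0,0,0],[0,0,0,0,0,0],[0,0,0,0,0,0],[0,0,0,0,0,0]]]'
python3 -m inch '[[[0,0,0,0,0,0],[0,0,0,0,0,0],[0,0,0,0,0,0],[0,0,0,0,0,0],[0,0,0,0,0,0],[0,0,-0.03,0,0,0],[0,0,-0.05,0,0,0],[0,0,-0.05,0,0,0],[0,0,-0.05,0,0,0],[0,0,0,0,0,0]]]' -1
python3 - <<'E'
from oc import *
to(640,-292,78)
E
```

```text
t: 38.75
ee_pos: [513.0, 26.0, 11.8]
tool_rot: [-0.252, 3.131, -0.0]
force: [-0.6, 0.4, 1.0]
opening: 59.6
grip_force: 0.0
t: 39.75
ee_pos: [515.1, 26.0, 150.9]
tool_rot: [-0.251, 3.124, -0.001]
force: [0.1, -0.2, -1.0]
opening: 30.7
grip_force: 59.5
pos [515.1  26.  150.9] yaw -170.8 tilt 0.43 F [ 0.1 -0.2 -1. ] open 30.7 t 39.75
 turn z norm -0.0  shift mm(tool) [ -72.5 -333.9   72.9] norm [-0.0966 -0.4452  0.0972]
```

```bash
python3 -m inch '[[[-0.0107,-0.0495,0,0,0,0],[-0.0107,-0.0495,0,0,0,0],[-0.0107,-0.0495,0,0,0,0],[-0.0107,-0.0495,0,0,0,0],[-0.0107,-0.0495,0,0,0,0],[-0.0107,-0.0495,0,0,0,0],[-0.0107,-0.0495,0,0,0,0],[-0.0107,-0.0495,0,0,0,0],[-0.0107,-0.0495,0,0,0,0],[0,0,0.04,0,0,0]]]'
python3 -m inch '[[[0,0,0.04,0,0,0],[0,0,0.018,0,0,0],[0,0,0,0,0,0],[0,0,0,0,0,0],[0,0,0,0,0,0],[0,0,0,0,0,0],[0,0,0,0,0,0],[0,0,0,0,0,0],[0,0,0,0,0,0],[0,0,0,0,0,0]]]'
python3 -m inch '[[[0,0,0,0,0,0],[0,0,0,0,0,0],[0,0,0,0,0,0],[0,0,0,0,0,0],[0,0,-0.04,0,0,0.0255],[0,0,-0.05,0,0,0.0255],[0,0,-0.05,0,0,0],[0,0,-0.04,0,0,0],[0,0,0,0,0,0],[0,0,0,0,0,0]]]' 0.2
python3 - <<'E'
from oc import *
to(549.3,221.8,220,180)
im,c=snap('wrist','w12')
t,c2=snap('top','t12'); m=np.hstack([cv2.resize(im,(440,330)),cv2.resize(t[130:240,215:380],(360,240)).__class__(np.zeros((330,360,3),np.uint8)) if 0 else cv2.copyMakeBorder(cv2.resize(t[130:240,215:380],(360,240)),0,90,0,0,cv2.BORDER_CONSTANT)])
cv2.imwrite('pics/m12.png',m)
E
```

```text
t: 40.75
ee_pos: [639.8, -297.3, 118.6]
tool_rot: [-0.247, 3.126, -0.007]
force: [1.3, 0.5, -0.4]
opening: 31.0
grip_force: 59.6
t: 41.75
ee_pos: [637.5, -292.3, 73.1]
tool_rot: [-0.252, 3.131, -0.0]
force: [-0.7, -0.4, -0.3]
opening: 30.6
grip_force: 59.6
t: 42.75
ee_pos: [637.6, -292.3, 208.3]
tool_rot: [-0.0, 3.141, -0.001]
force: [0.3, -0.1, -1.1]
opening: 51.4
grip_force: 0.0
pos [ 637.6 -292.3  208.3] yaw -180.0 tilt 0.05 F [ 0.3 -0.1 -1.1] open 51.4 t 42.75
 turn z norm 0.0001  shift mm(tool) [ 88.3 514.1 -11.7] norm [ 0.1177  0.6855 -0.0156]
```

View pics/m12.png

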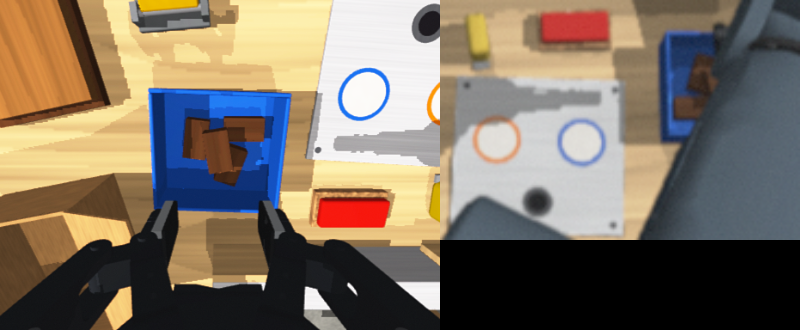

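All four off-cuts are in the bin and the plate is clear. Now the blue cutter.

```bash
python3 -m inch '[[[0.0084,0.049,-0.003,0,0,0],[0.0084,0.049,-0.003,0,0,0],[0.0084,0.049,-0.003,0,0,0],[0.0084,0.049,-0.003,0,0,0],[0.0084,0.049,-0.003,0,0,0],[0.0084,0.049,-0.003,0,0,0],[0.0084,0.049,-0.003,0,0,0],[0.0084,0.049,-0.003,0,0,0],[0.0084,0.049,-0.003,0,0,0],[0.0084,0.049,-0.003,0,0,0]]]' 0.6
python3 -m inch '[[[0.0084,0.049,0,0,0,0],[0.0084,0.049,0,0,0,0],[0.0084,0.049,0,0,0,0],[0.0084,0.049,0,0,0,0],[0,0,0,0,0,0],[0,0,0,0,0,0],[0,0,0,0,0,0],[0,0,0,0,0,0],[0,0,0,0,0,0],[0,0,0,0,0,0]]]'
python3 - <<'E'
from oc import *
to(549.3,221.8,220,180)
im,c=snap('wrist','w13')
h=cv2.cvtColor(im,cv2.COLOR_BGR2HSV)
for nm,lo,hi in (('blue',(100,120,60),(125,255,255)),('orange',(5,200,120),(16,255,255))):
    m=cv2.inRange(h,np.array(lo),np.array(hi)); n,l,s,ce=cv2.connectedComponentsWithStats(m)
    for i in range(1,n):
        if s[i,4]>200: print(nm,s[i],ce[i].round(1))
print(proj(c,(549.3,221.8,125)),proj(c,(652.4,217.3,125)))
u,v=proj(c,(549.3,221.8,115)).astype(int)
cv2.imwrite('pics/w13s.png',im)
E
```

```text
t: 43.85
ee_pos: [573.5, 76.6, 229.3]
tool_rot: [0.0, -3.139, 0.0]
force: [0.9, 1.1, -0.2]
opening: 68.3
grip_force: 0.0
t: 44.85
ee_pos: [549.4, 221.7, 230.5]
tool_rot: [0.001, 3.142, 0.0]
force: [-0.2, 0.9, -0.2]
opening: 68.3
grip_force: 0.0
pos [549.4 221.7 230.5] yaw 180.0 tilt 0.0 F [-0.2  0.9 -0.2] open 68.3 t 44.85
 turn z norm -0.0002  shift mm(tool) [ 0.1  0.1 10.5] norm [0.0002 0.0002 0.014 ]
blue [  0 153  44  51 437] [ 24.6 178.5]
blue [ 229  157   50   48 1865] [253.7 180.1]
orange [ 85 159  52  49 473] [111.  182.4]
orange [ 228  249   44   48 1261] [248.7 270.6]
[253.70887847 190.41287723] [249.26690329 286.63477547]
```

View pics/w13s.png

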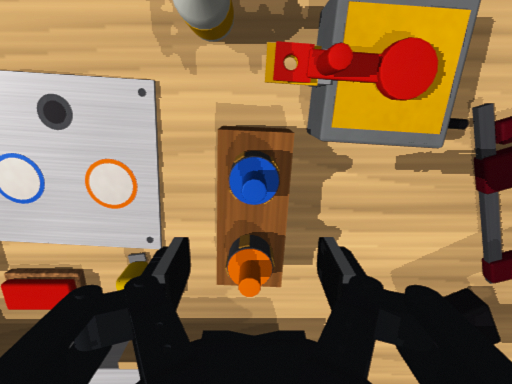

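Blue knob top is at (254,188) and orange at (249,287), both matching the estimates. The isolator holes still line up at (290,63). Descend onto the blue knob.

```bash
python3 -m inch '[[[0.002,0,0.04,0,0,0],[0,0,0.04,0,0,0],[0,0,0.04,0,0,0],[0,0,0.04,0,0,0],[0,0,0.012,0,0,0],[0,0,0.01,0,0,0],[0,0,0,0,0,0],[0,0,0,0,0,0],[0,0,0,0,0,0],[0,0,0,0,0,0]]]'
python3 -m inch '[[[0,0,0,0,0,0],[0,0,0,0,0,0],[0,0,0,0,0,0],[0,0,0,0,0,0],[0,0,0,0,0,0],[0,0,0,0,0,0],[0,0,0,0,0,0],[0,0,0,0,0,0],[0,0,0,0,0,0],[0,0,0,0,0,0]]]' -1
```

```text
t: 45.9
ee_pos: [548.1, 222.4, 94.9]
tool_rot: [-0.0, 3.14, 0.001]
force: [-0.4, -0.0, 0.2]
opening: 68.0
grip_force: 0.0
t: 46.9
ee_pos: [547.8, 222.1, 94.3]
tool_rot: [-0.0, 3.142, -0.0]
force: [-2.2, -2.6, 4.9]
opening: 22.4
grip_force: 58.6
```

```bash
python3 -m inch '[[[0,0,-0.01,0,0,0],[0,0,-0.02,0,0,0],[0,0,-0.02,0,0,0],[0,0,-0.02,0,0,0],[0,0,-0.02,0,0,0],[0,0,-0.02,0,0,0],[0,0,-0.02,0,0,0],[0,0,-0.01,0,0,0],[0,0,0,0,0,0],[0,0,0,0,0,0]]]'
python3 - <<'E'
from oc import *
to(568.3,-96.3,110,180)
im,c=snap('side','s14')
E
```

```text
t: 47.9
ee_pos: [547.5, 222.1, 198.8]
tool_rot: [0.0, -3.141, 0.0]
force: [-0.2, 0.4, -3.8]
opening: 22.6
grip_force: 58.9
pos [547.5 222.1 198.8] yaw -180.0 tilt 0.02 F [-0.2  0.4 -3.8] open 22.6 t 47.9
 turn z norm 0.0  shift mm(tool) [ -20.8 -318.4   88.8] norm [-0.0277 -0.4246  0.1184]
```

```bash
python3 -m inch '[[[-0.001,-0.015,0,0,0,0],[-0.003,-0.03,0,0,0,0],[-0.003,-0.04,0,0,0,0],[-0.003,-0.045,0,0,0,0],[-0.003,-0.045,0,0,0,0],[-0.003,-0.045,0,0,0,0],[-0.003,-0.045,0,0,0,0],[-0.003,-0.045,0,0,0,0],[-0.003,-0.045,0,0,0,0],[-0.0027,-0.04,0,0,0,0]]]'
python3 -m inch '[[[0,-0.02,0,0,0,0],[0,-0.01,0,0,0,0],[0,0,0.02,0,0,0],[0,0,0.03,0,0,0],[0,0,0.03,0,0,0],[0,0,0.02,0,0,0],[0,0,0.01,0,0,0],[0,0,0,0,0,0],[0,0,0,0,0,0],[0,0,0,0,0,0]]]'
python3 - <<'E'
from oc import *
to(568.3,-96.3,90.3,180)
E
```

```text
t: 48.95
ee_pos: [568.0, -76.3, 198.5]
tool_rot: [-0.001, -3.141, 0.0]
force: [-0.1, -0.4, -4.1]
opening: 22.3
grip_force: 59.1
t: 49.95
ee_pos: [569.1, -96.5, 117.4]
tool_rot: [-0.0, 3.14, -0.001]
force: [-0.3, 0.3, -3.0]
opening: 22.5
grip_force: 59.2
pos [569.1 -96.5 117.4] yaw -180.0 tilt 0.09 F [-0.3  0.3 -3. ] open 22.5 t 49.95
 turn z norm 0.0001  shift mm(tool) [ 0.8  0.2 27.1] norm [0.001  0.0003 0.0362]
```

```bash
python3 -m inch '[[[0,0,0.01,0,0,0],[0,0,0.01,0,0,0],[0,0,0.008,0,0,0],[0,0,0.005,0,0,0],[0,0,0.001,0,0,0],[0,0,0.001,0,0,0],[0,0,0,0,0,0],[0,0,0,0,0,0],[0,0,0,0,0,0],[0,0,0,0,0,0]]]'
python3 - <<'E'
from oc import *
to(568.3,-96.3,90.3,180)
im,c=snap('side','s15'); 
u,v=proj(c,(568.3,-96.3,50)).astype(int); a=cv2.resize(im[v-70:v+50,u-60:u+60],(400,400))
im,c=snap('top','t15'); u,v=proj(c,(568.3,-96.3,50)).astype(int); b=cv2.resize(im[v-40:v+40,u-40:u+40],(400,400))
cv2.imwrite('pics/m15.png',np.hstack([a,b]))
E
```

```text
t: 50.95
ee_pos: [568.6, -96.5, 90.3]
tool_rot: [-0.0, 3.141, -0.0]
force: [0.1, -0.3, -3.3]
opening: 22.6
grip_force: 59.5
pos [568.6 -96.5  90.3] yaw -180.0 tilt 0.01 F [ 0.1 -0.3 -3.3] open 22.6 t 50.95
 turn z norm 0.0001  shift mm(tool) [0.3 0.2 0. ] norm [0.0004 0.0003 0.    ]
```

Not quite touching yet, so I'll go down in small steps.

```bash
python3 -m inch '[[[0,0,0.001,0,0,0],[0,0,0,0,0,0],[0,0,0,0,0,0],[0,0,0,0,0,0],[0,0,0,0,0,0],[0,0,0,0,0,0],[0,0,0,0,0,0],[0,0,0,0,0,0],[0,0,0,0,0,0],[0,0,0,0,0,0]]]'
```

```text
t: 52.05
ee_pos: [569.0, -96.6, 90.3]
tool_rot: [-0.0, 3.141, -0.0]
force: [-1.7, -0.1, 5.7]
opening: 22.4
grip_force: 60.2
```

Contact. Open, wait, then lift away.

```bash
python3 -m inch '[[[0,0,-0.0005,0,0,0],[0,0,0,0,0,0],[0,0,0,0,0,0],[0,0,0,0,0,0],[0,0,0,0,0,0],[0,0,0,0,0,0],[0,0,-0.02,0,0,0],[0,0,-0.04,0,0,0],[0,0,-0.05,0,0,0],[0,0,-0.05,0,0,0]]]' 0.6
python3 - <<'E'
from oc import *
to(652,217.3,230,180)
im,c=snap('wrist','w16')
h=cv2.cvtColor(im,cv2.COLOR_BGR2HSV)
a=proj(c,(568.3,-96.3,121)); u,v=a.astype(int); print(a)
for nm,lo,hi in (('blue',(100,120,60),(125,255,255)),('orange',(5,200,120),(16,255,255))):
    m=cv2.inRange(h,np.array(lo),np.array(hi)); n,l,s,ce=cv2.connectedComponentsWithStats(m)
    for i in range(1,n):
        if s[i,4]>200: print(nm,s[i],ce[i].round(1),ray(c,*ce[i],121).round(0),ray(c,*ce[i],6).round(0))
x0=max(0,u-130);y0=max(0,v-130); cv2.imwrite('pics/w16c.png',cv2.resize(im[y0:v+130,x0:u+130],None,fx=2,fy=2)); print(x0,y0)
E
```

```text
t: 53.05
ee_pos: [568.4, -96.5, 212.3]
tool_rot: [-0.0, 3.141, -0.0]
force: [1.3, 0.4, 0.5]
opening: 68.0
grip_force: 0.0
pos [568.4 -96.5 212.3] yaw -180.0 tilt 0.02 F [1.3 0.4 0.5] open 68.0 t 53.05
 turn z norm 0.0001  shift mm(tool) [-83.6 313.8 -17.7] norm [-0.1114  0.4184 -0.0236]
[253.76436236 195.23800936]
blue [ 228  140   56   72 2449] [253.6 180.9] [555. -96. 121.] [587. -96.   6.]
blue [    0   161   169   136 14781] [ 74.6 225.5] [ 597. -257.  121.] [ 649. -336.    6.]
orange [327 147  54  53 518] [352.7 171.4] [547. -13. 121.] [574.  29.   6.]
123 65
```

View pics/w16c.png

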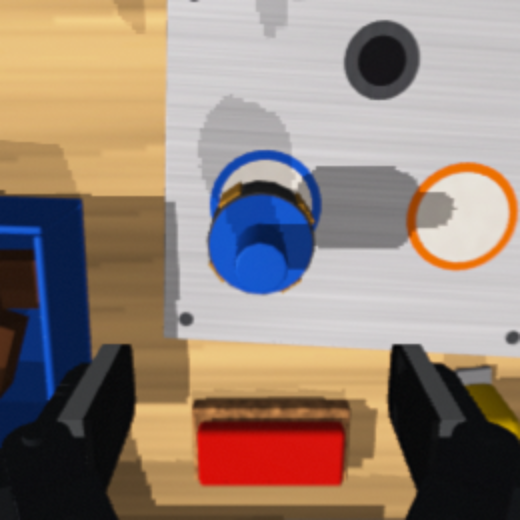

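The blue cutter stands upright in its circle, with its knob at crop (262,264), as predicted. I've now used all 14 picture views, so the orange cutter will be done by numbers.

```bash
python3 -m inch '[[[-0.0111,0.0418,-0.0024,0,0,0],[-0.0111,0.0418,-0.0024,0,0,0],[-0.0111,0.0418,-0.0024,0,0,0],[-0.0111,0.0418,-0.0024,0,0,0],[-0.0111,0.0418,-0.0024,0,0,0],[-0.0111,0.0418,-0.0024,0,0,0],[-0.0111,0.0418,-0.0024,0,0,0],[-0.0111,0.0418,-0.0024,0,0,0],[-0.0111,0.0418,-0.0024,0,0,0],[-0.0111,0.0418,-0.0024,0,0,0]]]'
python3 -m inch '[[[0,0,0.03,0,0,0],[0,0,0.02,0,0,0],[0,0,0,0,0,0],[0,0,0,0,0,0],[0,0,0,0,0,0],[0,0,0,0,0,0],[0,0,0,0,0,0],[0,0,0,0,0,0],[0,0,0,0,0,0],[0,0,0,0,0,0]]]'
python3 - <<'E'
from oc import *
to(652,217.3,94.5,180)
im,c=snap('wrist','w17'); h=cv2.cvtColor(im,cv2.COLOR_BGR2HSV)
print(proj(c,(652,217.3,125)))
g=cv2.inRange(h,(5,180,60),(18,255,255)); n,l,s,ce=cv2.connectedComponentsWithStats(g)
for i in range(1,n):
    if s[i,4]>200: print(s[i],ce[i].round(1))
cc=cv2.HoughCircles(cv2.medianBlur(im[:,:,2],3)[120:300,180:330],cv2.HOUGH_GRADIENT,1,10,param1=80,param2=12,minRadius=9,maxRadius=17)
print(None if cc is None else (cc[0][:4]+[180,120,0]).round(1))
E
```

```text
t: 54.1
ee_pos: [651.9, 218.3, 229.0]
tool_rot: [-0.0, 3.141, 0.0]
force: [-0.1, -0.3, 0.2]
opening: 68.6
grip_force: 0.0
t: 55.1
ee_pos: [651.8, 217.0, 190.4]
tool_rot: [0.0, -3.142, -0.0]
force: [-0.4, 0.7, -0.7]
opening: 68.7
grip_force: 0.0
pos [651.8 217.  190.4] yaw -180.0 tilt 0.0 F [-0.4  0.7 -0.7] open 68.7 t 55.1
 turn z norm 0.0001  shift mm(tool) [-0.2  0.3 95.9] norm [-0.0003  0.0004  0.1279]
[253.95276637 205.97071347]
[  213    12    97   216 16545] [256.4 117.2]
[ 52  71  63  66 863] [ 83.4 102.3]
[[245.5 178.5  16.4]
 [252.5 208.5  15.2]]
```

Knob top found at (252.5,208.5) against the predicted (254,206). Descend and grip.

```bash
python3 -m inch '[[[-0.001,0,0.03,0,0,0],[0,0,0.03,0,0,0],[0,0,0.03,0,0,0],[0,0,0.02,0,0,0],[0,0,0.01,0,0,0],[0,0,0.008,0,0,0],[0,0,0,0,0,0],[0,0,0,0,0,0],[0,0,0,0,0,0],[0,0,0,0,0,0]]]'
python3 -m inch '[[[0,0,0,0,0,0],[0,0,0,0,0,0],[0,0,0,0,0,0],[0,0,0,0,0,0],[0,0,0,0,0,0],[0,0,0,0,0,0],[0,0,0,0,0,0],[0,0,0,0,0,0],[0,0,0,0,0,0],[0,0,0,0,0,0]]]' -1
python3 -m inch '[[[0,0,-0.01,0,0,0],[0,0,-0.02,0,0,0],[0,0,-0.02,0,0,0],[0,0,-0.02,0,0,0],[0,0,-0.02,0,0,0],[0,0,-0.02,0,0,0],[0,0,-0.02,0,0,0],[0,0,-0.01,0,0,0],[0,0,0,0,0,0],[0,0,0,0,0,0]]]'
python3 - <<'E'
from oc import *
to(575.5,28,92,180)
E
```

```text
t: 56.15
ee_pos: [652.8, 217.1, 95.1]
tool_rot: [-0.0, 3.141, 0.0]
force: [0.1, -0.5, -0.4]
opening: 68.7
grip_force: 0.0
t: 57.15
ee_pos: [652.6, 217.1, 94.6]
tool_rot: [-0.0, 3.141, 0.0]
force: [-2.2, 3.1, 5.8]
opening: 22.5
grip_force: 58.7
t: 58.15
ee_pos: [652.3, 216.9, 198.9]
tool_rot: [0.0, -3.141, 0.0]
force: [0.3, -0.4, -4.6]
opening: 22.5
grip_force: 59.0
pos [652.3 216.9 198.9] yaw -180.0 tilt 0.05 F [ 0.3 -0.4 -4.6] open 22.5 t 58.15
 turn z norm 0.0001  shift mm(tool) [  76.8 -188.9  106.9] norm [ 0.1023 -0.2519  0.1425]
```

```bash
python3 -m inch '[[[0.006,-0.014,0,0,0,0],[0.0114,-0.028,0,0,0,0],[0.0114,-0.028,0,0,0,0],[0.0114,-0.028,0,0,0,0],[0.0114,-0.028,0,0,0,0],[0.0114,-0.028,0,0,0,0],[0.0114,-0.028,0,0,0,0],[0.0114,-0.028,0,0,0,0],[0.0114,-0.028,0,0,0,0],[0.006,-0.014,0,0,0,0]]]'
python3 -m inch '[[[0,0,0.01,0,0,0],[0,0,0.02,0,0,0],[0,0,0.03,0,0,0],[0,0,0.03,0,0,0],[0,0,0.02,0,0,0],[0,0,0.015,0,0,0],[0,0,0.01,0,0,0],[0,0,0.0055,0,0,0],[0,0,0,0,0,0],[0,0,0,0,0,0]]]'
python3 - <<'E'
from oc import *
to(575.5,28,90.3,180)
E
```

```text
t: 59.15
ee_pos: [573.9, 26.1, 198.9]
tool_rot: [-0.002, -3.14, 0.0]
force: [0.5, 0.9, -5.5]
opening: 22.5
grip_force: 59.4
t: 60.15
ee_pos: [575.5, 28.0, 94.5]
tool_rot: [-0.0, 3.141, -0.0]
force: [-0.3, 0.1, -4.5]
opening: 22.3
grip_force: 59.5
pos [575.5  28.   94.5] yaw -180.0 tilt 0.05 F [-0.3  0.1 -4.5] open 22.3 t 60.15
 turn z norm 0.0001  shift mm(tool) [ 0.  -0.   4.2] norm [ 0.     -0.      0.0057]
```

```bash
python3 -m inch '[[[0,0,0.002,0,0,0],[0,0,0.001,0,0,0],[0,0,0.001,0,0,0],[0,0,0.001,0,0,0],[0,0,0,0,0,0],[0,0,0,0,0,0],[0,0,0,0,0,0],[0,0,0,0,0,0],[0,0,0,0,0,0],[0,0,0,0,0,0]]]'
python3 -m inch '[[[0,0,0.001,0,0,0],[0,0,0,0,0,0],[0,0,0,0,0,0],[0,0,0,0,0,0],[0,0,0,0,0,0],[0,0,0,0,0,0],[0,0,0,0,0,0],[0,0,0,0,0,0],[0,0,0,0,0,0],[0,0,0,0,0,0]]]'
```

```text
t: 61.15
ee_pos: [575.4, 28.0, 90.6]
tool_rot: [-0.0, 3.141, -0.0]
force: [-0.8, -0.5, 3.7]
opening: 22.6
grip_force: 60.1
t: 62.15
ee_pos: [575.7, 28.0, 90.5]
tool_rot: [-0.0, 3.14, -0.0]
force: [-3.2, -0.3, 11.8]
opening: 22.1
grip_force: 61.2
```

In contact. Release and lift.

```bash
python3 -m inch '[[[0,0,-0.001,0,0,0],[0,0,0,0,0,0],[0,0,0,0,0,0],[0,0,0,0,0,0],[0,0,0,0,0,0],[0,0,0,0,0,0],[0,0,-0.02,0,0,0],[0,0,-0.04,0,0,0],[0,0,-0.05,0,0,0],[0,0,-0.05,0,0,0]]]' 0.6
python3 -m inch '[[[0,0,-0.04,0,0,0],[0,0,-0.04,0,0,0],[0,0,0,0,0,0],[0,0,0,0,0,0],[0,0,0,0,0,0],[0,0,0,0,0,0],[0,0,0,0,0,0],[0,0,0,0,0,0],[0,0,0,0,0,0],[0,0,0,0,0,0]]]'
python3 - <<'E'
from oc import *
to(575.5,28,90.3,180)
im,c=snap('wrist','w20')
h=cv2.cvtColor(im,cv2.COLOR_BGR2HSV)
for nm,lo,hi,p in (('blue',(100,120,60),(125,255,255),(568.3,-96.3)),('orange',(5,180,120),(18,255,255),(575.5,28))):
    print(nm,'expected knob top px',proj(c,(*p,121)).round(1),'shoulder',proj(c,(*p,85)).round(1))
    u,v=proj(c,(*p,121)).astype(int); x0,y0=max(0,u-50),max(0,v-60)
    m=cv2.inRange(h[y0:v+40,x0:u+50],np.array(lo),np.array(hi)); n,l,s,ce=cv2.connectedComponentsWithStats(m)
    for i in range(1,n):
        if s[i,4]>150: print(s[i]+[x0,y0,0,0,0],(ce[i]+[x0,y0]).round(1))
    cc=cv2.HoughCircles(cv2.medianBlur(im[:,:,0 if nm=='blue' else 2],3)[y0:v+40,x0:u+50],cv2.HOUGH_GRADIENT,1,10,param1=80,param2=12,minRadius=8,maxRadius=16)
    print(None if cc is None else (cc[0][:4]+[x0,y0,0]).round(1))
# isolator holes + pedal from top
im,c=snap('top','t20')
E
```

```text
t: 63.15
ee_pos: [575.0, 28.0, 212.7]
tool_rot: [-0.0, 3.141, -0.0]
force: [0.4, -0.2, 0.9]
opening: 68.1
grip_force: 0.0
t: 64.15
ee_pos: [575.1, 28.0, 270.1]
tool_rot: [0.0, -3.141, 0.0]
force: [0.7, 0.1, 0.4]
opening: 68.6
grip_force: 0.0
pos [575.1  28.  270.1] yaw -180.0 tilt 0.01 F [0.7 0.1 0.4] open 68.6 t 64.15
 turn z norm 0.0001  shift mm(tool) [ -0.4   0.  179.8] norm [-0.0005  0.      0.2398]
blue expected knob top px [135.8 172. ] shoulder [148.  164.9]
[147 130  38  14 164] [165.7 134.9]
[ 126  146   44   43 1522] [147.1 167.5]
[ 85 152  13  60 564] [ 89.5 185.8]
[[135.5 176.5  11.8]]
orange expected knob top px [253.6 178.8] shoulder [253.6 171. ]
[235 136  44  31 214] [259.9 144.8]
[ 233  151   42   43 1327] [253.3 172. ]
[[249.5 159.5  10.6]
 [254.5 172.5   9.4]]
```

Run:
```python
from oc import *
for f,n in (('w20','wrist'),):
    im=cv2.imread('pics/'+f+'.png'); c=env.get_calibration(n); h=cv2.cvtColor(im,cv2.COLOR_BGR2HSV)
    m=cv2.morphologyEx(cv2.inRange(h,np.array((0,90,20)),np.array((20,255,140))),cv2.MORPH_OPEN,np.ones((3,3)))
    k,l,s,ce=cv2.connectedComponentsWithStats(m)
    for i in range(1,k):
        if s[i,4]>100: print(s[i],ray(c,*ce[i],20).round(0))
im=cv2.imread('pics/t20.png');c=env.get_calibration('top');h=cv2.cvtColor(im,cv2.COLOR_BGR2HSV)
m=cv2.inRange(h,np.array((0,60,20)),np.array((20,255,95)));k,l,s,ce=cv2.connectedComponentsWithStats(m)
for i in range(1,k):
    p=ray(c,*ce[i],20)
    if s[i,4]>30 and 430<p[0]<730 and -400<p[1]<110: print('top',s[i],p.round(0))
```

```text
[ 377    0   92   28 1654] [394. 234.  20.]
[  0  12  28  12 297] [ 400. -266.   20.]
[  0  28  28  28 704] [ 426. -272.   20.]
[  3  57  23  17 331] [ 453. -276.   20.]
[ 345  104   36  146 2242] [592. 182.  20.]
[364 104  32 128 762] [572. 203.  20.]
[ 378  105   70  147 3056] [589. 248.  20.]
[443 113  16  34 345] [533. 295.  20.]
[480 136  32  22 453] [558. 367.  20.]
[  90  149   39   56 1654] [ 600. -177.   20.]
[297 153  42  21 624] [579. 114.  20.]
[450 161  62  20 528] [585. 360.  20.]
[   0  164   66   75 3288] [ 631. -293.   20.]
[428 193  11  12 107] [632. 291.  20.]
[408 213  13  41 216] [689. 272.  20.]
[102 226  42  18 643] [ 689. -171.   20.]
[276 231  31  10 279] [692.  85.  20.]
[146 240  25   5 113] [ 703. -118.   20.]
[189 240  26   6 118] [703. -52.  20.]
[189 247  39  26 487] [730. -37.  20.]
[280 246  29  20 506] [725.  91.  20.]
[   0  248  129   89 5325] [ 784. -295.   20.]
[176 289  60  32 584] [804. -61.  20.]
[ 261  289   70   36 2323] [821.  97.  20.]
[367 358  48  26 851] [967. 277.  20.]
top [322 155  21  34 392] [ 632. -273.   20.]
top [346 166  10  17 148] [ 630. -324.   20.]
```

The off-cut pixels in the bin (about 540) match four pieces, and the plate holds none. Handing in.

```bash
python3 -c "
from rig import env; print(env.sign_off())"
```

```text
the job is handed in; nothing more can be done
None
```

The job was handed in at about 64 s on the robot clock, with no verdict returned: isolator off with its holes aligned, pedal held at its stop for over two seconds and released, all four off-cuts in the bin, and both cutters standing released in their own circles (blue checked by picture, orange only by image measurements).

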